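# Wedge the pull-out board fast

## Robot

A 7-joint arm with a two-finger parallel gripper is mounted at the origin on the work surface. World frame = base frame: x ahead of the robot, y to its left, z up, the work surface at z = 0. Lengths are in m, angles in degrees, forces in N, time in s.
With the tool pointing down it reaches from about 0.425 to 0.875 m from the base axis. Payload 4.7 kg.
Tool frame: the origin (TCP) lies on the centre line of the jaws, within the pads' length; the fingertips stand 25 mm ahead of it and the grasp point (between the pads) lies 6 mm ahead of it; z points along the fingers, y is the direction in which the jaws open and shut (so a half turn about z gives the same grasp; the last joint's range is limited). The gripper opens to 87 mm and grips with 3 to 60 N. Pads are 19 mm wide; open, the fingers measure 117 mm over their backs; the gripper's body (75 mm by 190 mm) begins 51 mm behind the grasp point.
Start: joints at [70.48, 18.392, -4.016, 83.108, 1.295, 78.541, -3.26], TCP at [0.226, -0.61, 0.209] pointing down, gripper open.
Joint ranges: [-163.93, 163.93], [-17.29, 119.83], [-79.2, 71.16], [3.27, 140.29], [-89.18, 269.18], [5.43, 117.66], [-154.24, 154.24]. Speed limits (degrees/s): [147.25, 147.25, 180, 180, 180, 180, 180].

## Interface

Orientations are given as [roll, pitch, yaw] about the fixed x, y, z axes, in that order (R = Rz(yaw) Ry(pitch) Rx(roll)).
In Python, from cell import env gives the robot as it stands.
- The arm moves only by the shell command python3 -m creep 'ROWS' [OPENING] [FORCE]. ROWS is JSON, a list of rows, each an object of numbers: "tx", "ty", "tz": the shift along the tool's x, y, z in m; "rx", "ry", "rz": the turn, a rotation vector about the tool's x, y, z in degrees. In form: [{"tx": .., "ty": .., "tz": .., "rx": .., "ry": .., "rz": ..}, ...]. A call has 1 to 20 rows; each row shifts and turns the commanded pose from where the row before left it, along the tool's axes as they then stand; what a row does not reach is not made up. A row lasts 1/8 s, in which the tool goes at most 62.5 mm and 10.7 degrees, less where a joint would pass 70% of its speed; a pose out of reach is approached as far as the arm can. A call is refused whole if a number of a shift passes 0.0625 or a number of a turn 10.7, either way. A call with a gripper value outside its range is refused whole. OPENING is the finger opening in m, from 0 to 0.087, set as the call begins (- or left out, the last holds). The fingers move at their own pace and stop on an object; FORCE is the grip in N (left out, the last holds). Time passes only in rows, so rows that do not move let the fingers close. It gives the time, the measured TCP pose, the force and the opening at its end, in the units of the state.
- env.get_obs(): the state, without advancing time (a new reading comes with each control period).
- env.read_camera(name): name is "side" or "top"; returns a dict with "pixels" (384x512x3 uint8, red, green, blue), "intrinsics" (3x3 intrinsics, pixels), "R" (3x3) and "t" (3): a world point X has camera coordinates R X + t. Camera axes: x right, y down, z forward; pixel columns grow to the right and rows downward; lengths in m; the calibration is good to about 2 mm. A picture is of the moment at which its call begins. There is no depth.
- env.sign_off(): hands the job in, once; it reports no verdict.
The state is a dict: "time_s": time; "qpos": joint angles; "joint_velocities": joint speeds; "effort": joint torques, N m; "tool_pos": TCP position; "tool_rot": TCP orientation; "force": force on the tool from outside, world axes, zero at the start; "wrist_torque": the same for the moment, N m; "grip_width": finger opening in m.
Only numpy, scipy, OpenCV 4.12 (cv2) and the standard library are available. Lean on these libraries where they do the work, as an engineer would, in place of code of your own. Each camera call takes 0.05 s, during which the arm holds its last target.

## Task

Lock the pull-out cutting board: lift the dark wooden wedge out of its white holder, stand it in the slot beside the board as far as it drops in easily, and let go. Then take the meat pounder by its handle and tap the wedge down with the pounder alone, in at least two taps with the pounder lifted well clear between them, until the wedge's head sits fully down on the slot block and a last tap finds it solid. Stand the pounder upright on its round cork mat again, without shifting the board or disturbing anything else on the counter.

Things in the scene. Friction and masses are not known exactly. Their poses are not given: they have to be found in the camera images.
- wedge: Dark wooden wedge, 70 g, hanging upright in the white holder. Head 54 (x) x 26 (y) x 36 (z) mm, centred over the origin; gripped across y or x. Origin: centre of the head's underside (the shoulder), z up. Below it a blade 30 mm wide in x, 60 long: flat face at y = -8 mm; sloping face at y = +13 at the shoulder, +2 at the tip.
- wedge_top (a point): Centre of the top face of the wedge's head, 36 mm above its origin, axes as the wedge.
- holder: White plastic storage block, fixed, 62 (x) x 53 (y) x 70 (z) mm, origin under the middle of its slot, z up. The wedge starts with the same yaw as the holder, its shoulder on the holder's top; its slot leaves the blade 4 mm free each side.
- slot_mouth (a point): Centre of the slot's mouth, on the top face of the wooden slot block, 78 mm above the counter; axes of the slot. Slot 36 mm long in x, 16 wide at the mouth (y -8 to +8), vertical on its -y side; the +y side slopes like the wedge, 5 mm wide 60 mm down. The wedge goes in with its axes parallel to these; home, its origin is here. Block top 80 (x) mm, y -33 to +28.
- shoe (a joint): The slot's +y side: cork-faced shoe, slides 0 to 0.008 m to +y on a spring. The blade drops in easily 15 to 33 mm (head then 27 mm or more above the block); from there it takes a push growing from about 5 to 17 N, stays where it is left, and stops solid with the shoulder on the block (shoe at about 0.005).
- station: The fixed oak carriage of the board, origin under its middle, 280 (x) x 258 (y) mm, a deck 64 mm high at its far (+x) end, the slot block at its right front: slot_mouth is at (-60, -110, 78) mm here, axes parallel. Front towards -x.
- board_edge (a point): Middle of the top front edge of the pull-out cutting board, 36 mm above the counter. Board 168 mm wide, 22 mm thick; it slides along the station's x with about 12 N and is to stay where it is.
- pounder: Meat pounder, about 0.5 kg, standing upright: steel disc 64 mm across and 22 mm thick (tapering to 28 mm) below, upright black handle 26 mm thick from 28 to 125 mm above the origin. Origin: centre of the underside, which is the striking face; z up. Starts on the cork mat.
- mat: Fixed round cork mat, 110 mm across, 4 mm thick; origin at the centre of its underside.
- canister: Bystander: clear acrylic canister, 86 mm across, 159 tall with its steel lid, on the white oak turntable (250 mm across, 36 high, it turns). Origin at the middle of its underside; leave it alone.
- crock: Bystander: brown stoneware crock, 110 mm across, 130 tall, on the turntable. Origin at the middle of its underside; leave it alone.
- lid: Bystander: aluminium lid with a knob, 70 mm across, 26 tall, on the turntable. Origin at the middle of its underside; leave it alone.
- scraper: Bystander: steel dough scraper lying flat, 122 x 152 mm, 17 tall, black grip along its +x edge. Origin at the middle of its underside; leave it alone.
- spatula: Bystander: green silicone spatula with wooden handle lying flat along its x axis, from 130 mm behind to 125 mm ahead of its origin, 55 wide, 12 tall. Origin at the middle of its underside; leave it alone.
- mug: Bystander: blue mug, 80 mm across, 90 tall, handle at its +y. Origin at the middle of its underside; leave it alone.
- jar: Bystander: amber jar, 66 mm across, 100 tall. Origin at the middle of its underside; leave it alone.
Not all that is in view belongs to the job. What is shaped like the pounder but pink or red is not meant. There is more than one size of the mat; the one meant has the size given above.

How it is judged (in metres and radians):
On the way, in this order (a step that is already met when the one before it is completed fails the run):
1. the wedge stands in the slot by itself, let go, its shoulder still 10 to 47 mm above the block (z of wedge in the frame of slot_mouth between 0.01 and 0.047 m and horizontal distance between wedge and slot_mouth below 0.008 m and angle between wedge's own z axis and vertical below 0.2 rad and contact force between the fingers and wedge below 0.1 N), for 0.2 s.
2. a first tap: the pounder presses on the wedge with over 3 N (contact force between pounder and wedge above 3 N and horizontal distance between wedge and slot_mouth below 0.01 m).
3. the pounder is lifted clear, its face 8 mm or more above the wedge (z of pounder in the frame of wedge_top above 0.008 m and contact force between pounder and wedge below 0.1 N).
4. another tap, over 3 N, with the wedge home (shoulder within 2.5 mm of the block) (contact force between pounder and wedge above 3 N and z of wedge in the frame of slot_mouth below 0.0025 m and horizontal distance between wedge and slot_mouth below 0.006 m and angle between wedge's own z axis and vertical below 0.06 rad).
At the end, for the whole second after the job is handed in: The wedge is upright in the slot with its shoulder within 2.5 mm of the block's top and its origin within 6 mm of the slot's centre sideways, its width along the slot within 0.12 rad; the pounder stands upright (within 0.08 rad) and at rest on the cork mat, within 25 mm of its centre, both released (z of wedge in the frame of slot_mouth below 0.0025 m and horizontal distance between wedge and slot_mouth below 0.006 m and angle between wedge's own z axis and vertical below 0.06 rad and angle between the x axis of wedge and the x axis of slot_mouth, either way round below 0.12 rad and horizontal distance between pounder and mat below 0.025 m and angle between pounder's own z axis and vertical below 0.08 rad and height (world z) of pounder below 0.009 m and linear speed of each of pounder, wedge below 0.02 m/s); the robot touches nothing.
It fails at once if the wedge is driven by the gripper or arm: touched by it while upright in the slot with the shoulder less than 10 mm above the block (z of wedge in the frame of slot_mouth below 0.01 m and horizontal distance between wedge and slot_mouth below 0.01 m and contact force between any of the fingers, the arm and wedge above 1 N).
It fails at once if the cutting board is shifted by more than 10 mm (distance of board_edge from where it was at the start of the episode above 0.01 m).
It fails at once if a bystander is moved by more than 30 mm (distance of any of canister, crock, lid, scraper, spatula, mug, jar from where it was at the start of the episode above 0.03 m).
It also fails if it takes over 58 s, if anything falls off the work surface, if the arm or the gripper's body presses on something with over 40 N, if the wrist force passes 120 N, or if a joint passes its speed limit or range.

## Working session

There is one attempt and no reset: what is moved stays moved. The work goes in short steps, Python scripts to look and compute and a shell command to move; the robot and the scene stay as the last step left them, time stands still between calls to the robot, and variables do not carry over. Pictures are saved under pics/ and viewed, and the job is handed in when it is done.

```bash
ls; mkdir -p pics
python3 - <<'E'
from cell import env
import cv2,numpy as np
o=env.get_obs();print(o)
for n in("side","top"):
    c=env.read_camera(n);cv2.imwrite(f"pics/{n}0.png",cv2.resize(c["pixels"][:,:,::-1],(800,600),interpolation=cv2.INTER_CUBIC))
    np.savez(f"{n}0.npz",**c);print(n,c["intrinsics"],c["R"],c["t"],-c["R"].T@c["t"])
E
```

```text
pics
{'time_s': 0.0, 'qpos': array([70.48208425, 18.43960522, -4.01636982, 83.17490376,  1.29699771,
       78.54051842, -3.25900465]), 'joint_velocities': array([-0.04858769,  0.03287074, -0.03903573, -0.01641659,  0.00057968,
        0.07271738, -0.06309839]), 'effort': array([ 3.27777025e-04, -4.91289353e+01, -4.03906675e-01, -3.12527668e+01,
       -6.40024804e-02,  4.38906380e-02,  1.99510291e-04]), 'tool_pos': array([ 0.22552907, -0.60900385,  0.20825546]), 'tool_rot': array([-1.79890331e+02,  7.42730016e-03,  2.03298622e+01]), 'force': array([ 0.48275116,  0.26349488, -0.10352269]), 'wrist_torque': array([ 0.00016567, -0.00048499,  0.01267948]), 'grip_width': 0.08713552148488153}
side [[484.51985136   0.         256.35821894]
 [  0.         484.51985136 194.97518239]
 [  0.           0.           1.        ]] [[ 9.68463185e-01 -2.49155548e-01 -7.56735740e-04]
 [-1.38041758e-01 -5.34032474e-01 -8.34118571e-01]
 [ 2.07421148e-01  8.07917589e-01 -5.51584660e-01]] [-0.47069312  0.19749557  1.76434089] [ 0.11714998 -1.43724879  1.1375619 ]
top [[483.93485891   0.         259.65065999]
 [  0.         483.93485891 194.61037856]
 [  0.           0.           1.        ]] [[-9.30710019e-03 -9.99953865e-01 -2.37627920e-03]
 [-9.72256894e-01  9.60471557e-03 -2.33718382e-01]
 [ 2.33730423e-01  1.35113436e-04 -9.72301430e-01]] [0.09080273 0.54552417 1.55432176] [0.16794246 0.08534893 1.63898407]
```

View pics/side0.png

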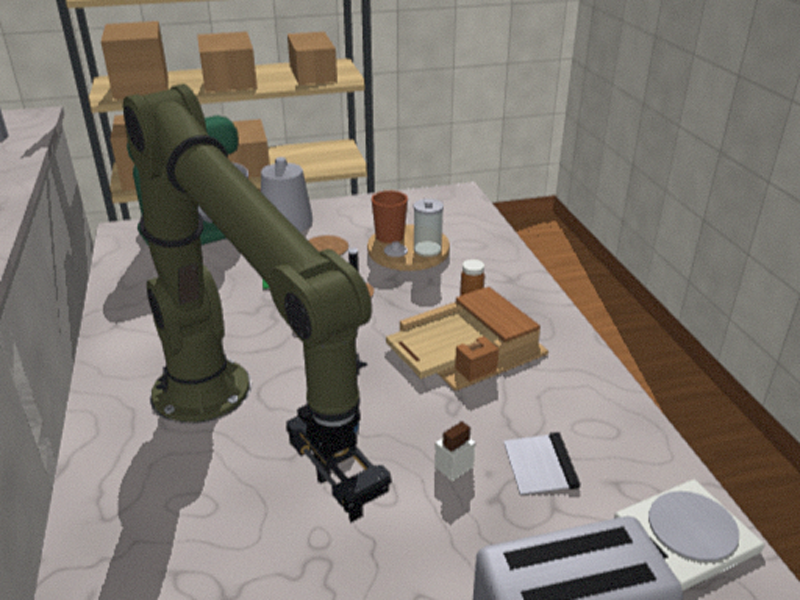

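View pics/top0.png

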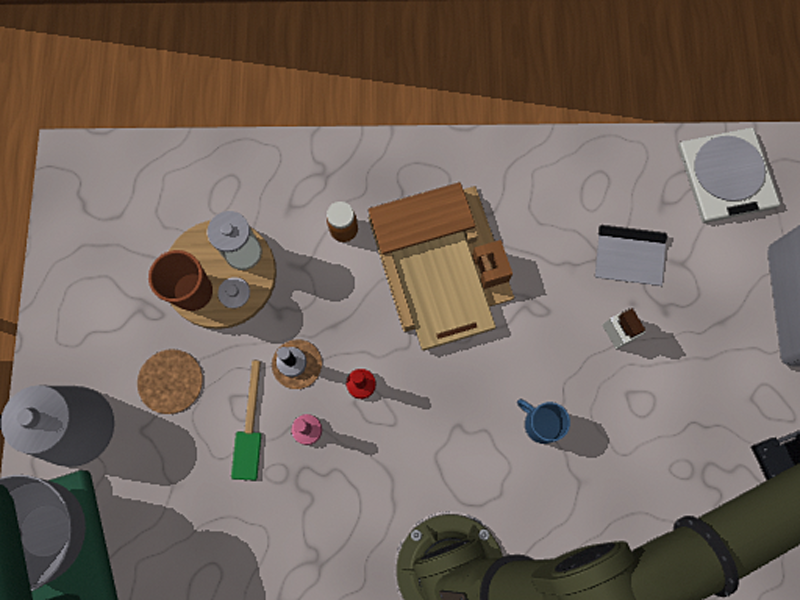

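```bash
cat > h.py <<'E'
import numpy as np,cv2
def load(f): return dict(np.load(f))
def proj(c,X):
    p=c["R"]@np.asarray(X,float)+c["t"];p=c["intrinsics"]@p;return p[:2]/p[2]
def ray(c,uv):
    d=c["R"].T@np.linalg.inv(c["intrinsics"])@np.array([uv[0],uv[1],1.]);return -c["R"].T@c["t"],d/np.linalg.norm(d)
def onz(c,uv,z):
    o,d=ray(c,uv);return o+d*(z-o[2])/d[2]
def tri(c1,p1,c2,p2):
    o1,d1=ray(c1,p1);o2,d2=ray(c2,p2)
    s=np.linalg.lstsq(np.array([d1,-d2]).T,o2-o1,rcond=None)[0]
    a=o1+s[0]*d1;b=o2+s[1]*d2;return (a+b)/2,np.linalg.norm(a-b)
def crop(c,x0,y0,x1,y1,f,k):
    cv2.imwrite(f,cv2.resize(np.ascontiguousarray(c["pixels"][y0:y1,x0:x1,::-1]),None,fx=k,fy=k,interpolation=cv2.INTER_CUBIC))
def snap(env,n,tag):
    c=env.read_camera(n);np.savez(f"{n}{tag}.npz",**c);return c
E
python3 - <<'E'
from h import *
t=load("top0.npz");s=load("side0.npz")
a=np.zeros((600,800,3),np.uint8)
def p(c,x0,y0,w,h,k): return cv2.resize(np.ascontiguousarray(c["pixels"][y0:y0+h,x0:x0+w,::-1]),(w*k,h*k),interpolation=cv2.INTER_CUBIC)
a[0:300,0:400]=p(t,380,185,50,50,6)[:300].repeat(1,0)[:, :300].copy() if 0 else cv2.resize(p(t,370,185,80,60,5),(400,300))
a[0:300,400:]=p(t,280,145,80,60,5)
a[300:,0:400]=p(s,260,255,80,60,5)
a[300:,400:]=p(s,280,200,80,60,5)
cv2.imwrite("pics/c1.png",a)
b=p(t,80,205,160,90,5);cv2.imwrite("pics/c2.png",b)
E
```

```text
(no output)
```

View pics/c1.png

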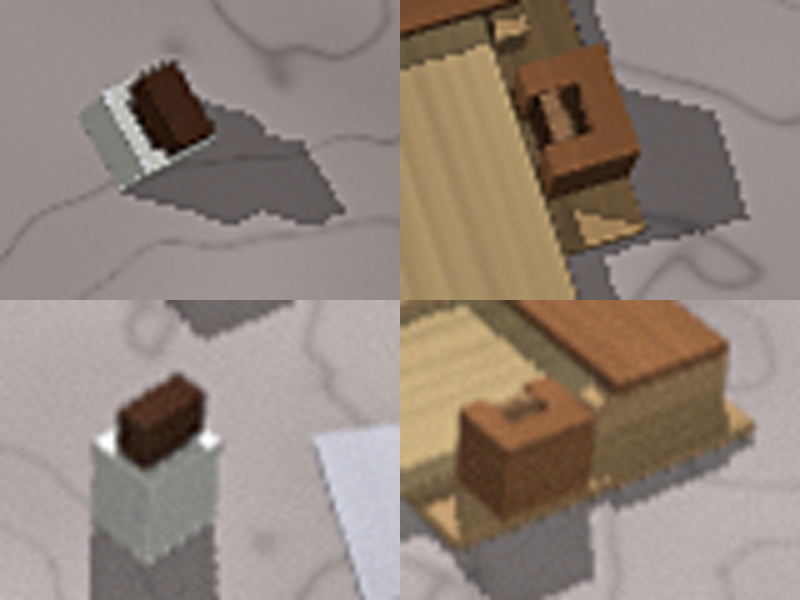

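View pics/c2.png

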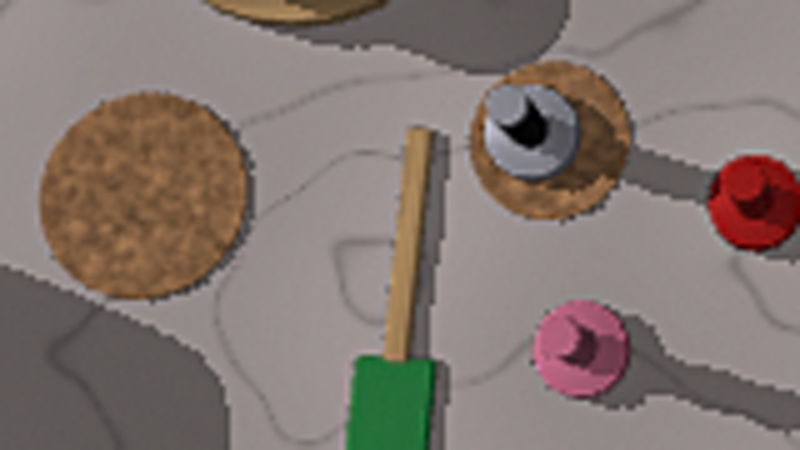

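Run:
```python
from h import *
t=load("top0.npz");s=load("side0.npz")
a=np.zeros((600,800,3),np.uint8)
def p(c,x0,y0,w,h,k):
    im=np.ascontiguousarray(c["pixels"][y0:y0+h,x0:x0+w,::-1]).astype(float)
    im=np.clip(im*1.5,0,255).astype(np.uint8)
    im=cv2.resize(im,(w*k,h*k),interpolation=cv2.INTER_CUBIC)
    for i in range(0,w,5): cv2.putText(im,str(x0+i),(i*k,10),0,.35,(0,0,255),1);cv2.line(im,(i*k,12),(i*k,18),(0,0,255),1)
    for i in range(0,h,5): cv2.putText(im,str(y0+i),(0,i*k+4),0,.35,(255,0,0),1);cv2.line(im,(25,i*k),(30,i*k),(255,0,0),1)
    return im
a[:300,:400]=p(t,384,193,40,30,10)
a[:300,400:]=p(t,295,148,40,30,10)
a[300:,:400]=p(s,275,268,40,30,10)
a[300:,400:]=p(s,285,210,40,30,10)
cv2.imwrite("pics/c3.png",a)
```

```text
(no output)
```

View pics/c3.png

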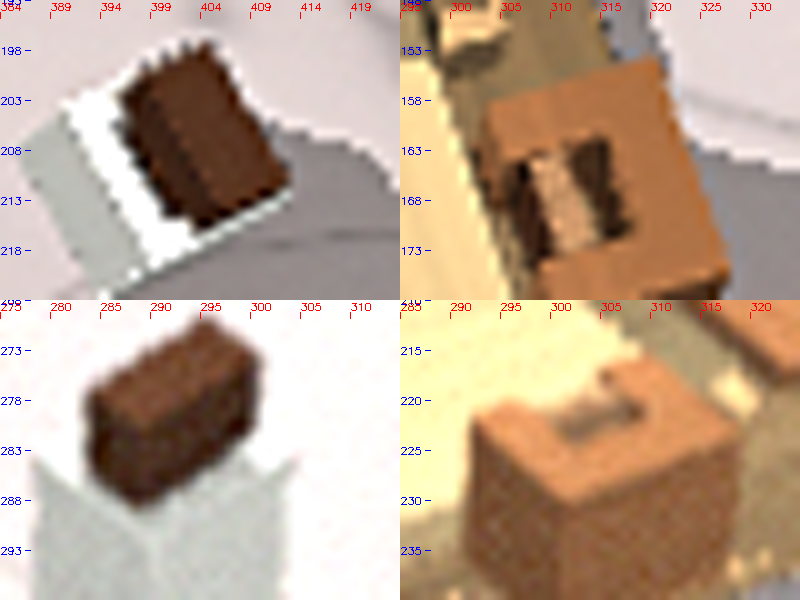

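```bash
cat >> h.py <<'E'
def zoom(c,x0,y0,w,h,k,g=1.5,st=5):
    im=np.ascontiguousarray(c["pixels"][y0:y0+h,x0:x0+w,::-1]).astype(float)
    im=np.clip(im*g,0,255).astype(np.uint8)
    im=cv2.resize(im,(w*k,h*k),interpolation=cv2.INTER_CUBIC)
    for i in range(0,w,st): cv2.putText(im,str(x0+i),(int((i+.5)*k)-8,10),0,.35,(0,0,255),1);cv2.line(im,(int((i+.5)*k),12),(int((i+.5)*k),18),(0,0,255),1)
    for i in range(0,h,st): cv2.putText(im,str(y0+i),(0,int((i+.5)*k)+4),0,.35,(255,0,0),1);cv2.line(im,(25,int((i+.5)*k)),(30,int((i+.5)*k)),(255,0,0),1)
    return im
E
python3 - <<'E'
from h import *
t=load("top0.npz");s=load("side0.npz")
a=np.hstack([zoom(t,296,148,40,40,10),zoom(s,286,208,40,40,10)]);cv2.imwrite("pics/c4.png",a)
E
```

```text
(no output)
```

View pics/c4.png

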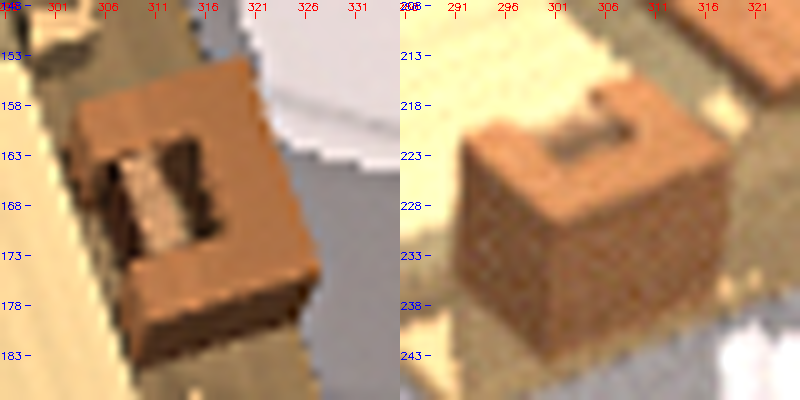

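Run:
```python
from h import *
t=load("top0.npz");s=load("side0.npz")
T=lambda x,y:(296-.5+x/10,148-.5+y/10); S=lambda x,y:(286-.5+x/10,208-.5+y/10)
C={'BL':(T(78,103),S(240,75)),'BR':(T(248,55),S(338,152)),'FR':(T(320,268),S(162,222)),'FL':(T(133,313),S(62,133))}
P={}
for k,(a,b) in C.items():
    x,e=tri(t,a,s,b);P[k]=onz(t,a,.078);print(k,x.round(4),round(e,4),P[k].round(4),onz(s,b,.078).round(4))
def ax(P):
    d=(P['BL']-P['FL'])+(P['BR']-P['FR']);return d
for src in (0,1):
    Q={k:onz((t,s)[src],v[src],.078) for k,v in C.items()}
    dx=Q['BL']-Q['FL']+Q['BR']-Q['FR'];dy=Q['BL']-Q['BR']+Q['FL']-Q['FR']
    print("len",np.linalg.norm(dx)/2,np.linalg.norm(dy)/2,"yaw",np.degrees(np.arctan2(dx[1],dx[0])),np.degrees(np.arctan2(-dy[0],dy[1])))
    c=sum(Q.values())/4;y=np.radians(np.degrees(np.arctan2(dx[1],dx[0])))
    ey=np.array([-np.sin(y),np.cos(y),0]);print("centre",c,"slot",c+.0025*ey)
# slot -y edge in top view: (195,140)->(222,235) ; light strip right edge (158,150)->(190,240)
for a in [(195,138),(225,233),(155,150),(188,242)]: print(onz(t,T(*a),.078).round(4))
print("wedge")
T=lambda x,y:(384-.5+x/10,193-.5+y/10); S=lambda x,y:(275-.5+x/10,268-.5+y/10)
tp=[(140,80),(210,42),(290,190),(220,228)];sp=[(90,90),(208,18),(262,58),(140,128)]
print(tri(t,T(*np.mean(tp,0)),s,S(*np.mean(sp,0))))
A=[onz(t,T(*p),.106) for p in tp];B=[onz(s,S(*p),.106) for p in sp]
print(np.round(A,4),np.mean(A,0));print(np.round(B,4),np.mean(B,0))
```

```text
BL [ 0.6726 -0.0637  0.0757] 0.0043 [ 0.6696 -0.0631  0.078 ] [ 0.6738 -0.0661  0.078 ]
BR [ 0.6889 -0.1216  0.0784] 0.0056 [ 0.6861 -0.1212  0.078 ] [ 0.6922 -0.1203  0.078 ]
FR [ 0.6141 -0.143   0.0768] 0.0055 [ 0.6109 -0.1424  0.078 ] [ 0.6165 -0.1439  0.078 ]
FL [ 0.5984 -0.0798  0.0744] 0.0029 [ 0.5959 -0.0792  0.078 ] [ 0.5983 -0.0841  0.078 ]
len 0.07674395718808581 0.06261451648594274 yaw 14.090478560750624 14.542513530334224
centre [ 0.64063583 -0.10146582  0.078     ] slot [ 0.64002719 -0.09904104  0.078     ]
len 0.0784078038140691 0.05992285741171719 yaw 15.375442879362506 17.780290010547983
centre [ 0.64521458 -0.10360917  0.078     ] slot [ 0.64455172 -0.10119865  0.078     ]
[ 0.6569 -0.1022  0.078 ]
[ 0.6234 -0.111   0.078 ]
[ 0.6528 -0.0885  0.078 ]
[ 0.6204 -0.0985  0.078 ]
wedge
(array([ 0.49749796, -0.38574451,  0.10424503]), np.float64(0.006381865284727255))
[[ 0.5124 -0.3617  0.106 ]
 [ 0.5248 -0.3854  0.106 ]
 [ 0.4755 -0.4074  0.106 ]
 [ 0.4632 -0.3838  0.106 ]] [ 0.4939824  -0.38457341  0.106     ]
[[ 0.4726 -0.3876  0.106 ]
 [ 0.518  -0.3657  0.106 ]
 [ 0.5285 -0.3872  0.106 ]
 [ 0.4824 -0.4074  0.106 ]] [ 0.50038406 -0.38697507  0.106     ]
```

```bash
python3 -m creep '[{"tx":0.015,"ty":-0.005,"tz":0.002},{"tx":0.021,"ty":-0.0072,"tz":0.003},{"tx":0.021,"ty":-0.0072,"tz":0.003},{"tx":0.021,"ty":-0.0072,"tz":0.003},{"tx":0.021,"ty":-0.0072,"tz":0.003},{"tx":0.021,"ty":-0.0072,"tz":0.003},{"tx":0.021,"ty":-0.0072,"tz":0.003},{"tx":0.021,"ty":-0.0072,"tz":0.003},{"tx":0.021,"ty":-0.0072,"tz":0.003},{"tx":0.021,"ty":-0.0072,"tz":0.003},{"tx":0.021,"ty":-0.0072,"tz":0.003},{"tx":0.021,"ty":-0.0072,"tz":0.003},{"tx":0.021,"ty":-0.0072,"tz":0.003},{"tx":0.021,"ty":-0.0072,"tz":0.003},{"tx":0.021,"ty":-0.0072,"tz":0.003},{"tx":0.021,"ty":-0.0072,"tz":0.003,"rz":-2},{"rz":-2.2},{}]' 0.06
cat >> h.py <<'E'
def to(env,x,y,z,yaw=None):
    o=env.get_obs();p=o["tool_pos"];w=np.radians(o["tool_rot"][2]);d=np.array([x,y,z])-p
    print("pose",p.round(4),o["tool_rot"].round(2),"F",o["force"].round(2),"grip",round(o["grip_width"],4),"t",o["time_s"],"j7",o["qpos"][6].round(1))
    print("tx %.4f ty %.4f tz %.4f"%(d[0]*np.cos(w)+d[1]*np.sin(w),d[0]*np.sin(w)-d[1]*np.cos(w),-d[2]),"" if yaw is None else "rz %.2f"%(-(yaw-o["tool_rot"][2])))
E
python3 - <<'E'
from h import *
from cell import env
to(env,.497,-.386,.15,24.5)
t=snap(env,"top",1);s=snap(env,"side",1)
cv2.imwrite("pics/d1.png",np.hstack([zoom(t,370,170,66,80,6),zoom(s,255,215,66,80,6)]))
E
```

```text
pose [ 0.2256 -0.6091  0.2084] [-1.799e+02  1.000e-02  2.033e+01] F [-0.01 -0.35  0.04] grip 0.0873 t 0.1 j7 -3.3
tx 0.3320 ty -0.1149 tz 0.0584 rz -4.17$[0]: bad value
```

View pics/d1.png

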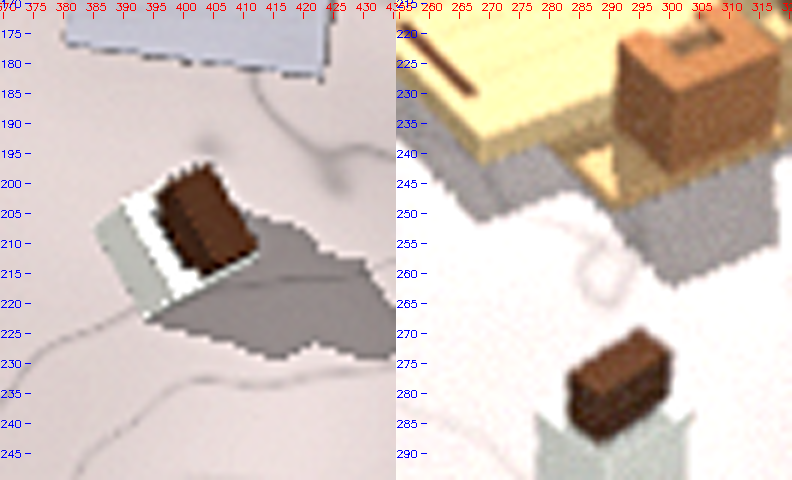

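```bash
python3 -m creep '[{"tx":0.015,"ty":-0.005,"tz":0.002,"rx":0,"ry":0,"rz":0}]' 0.06; python3 -m creep --help | head -30
```

```text
time_s: 0.32
tool_pos: [0.237, -0.6, 0.207]
tool_rot: [-180.0, 0.0, 20.2]
force: [0.3, 0.4, 0.5]
grip_width: 0.0827invalid input: not JSON, or not a number
```

```bash
python3 -m creep '[{"tx":0.025,"ty":-0.009,"tz":0.004,"rx":0,"ry":0,"rz":0},{"tx":0.033,"ty":-0.0114,"tz":0.006,"rx":0,"ry":0,"rz":0},{"tx":0.033,"ty":-0.0114,"tz":0.006,"rx":0,"ry":0,"rz":0},{"tx":0.033,"ty":-0.0114,"tz":0.006,"rx":0,"ry":0,"rz":0},{"tx":0.033,"ty":-0.0114,"tz":0.006,"rx":0,"ry":0,"rz":0},{"tx":0.033,"ty":-0.0114,"tz":0.006,"rx":0,"ry":0,"rz":0},{"tx":0.033,"ty":-0.0114,"tz":0.006,"rx":0,"ry":0,"rz":0},{"tx":0.033,"ty":-0.0114,"tz":0.006,"rx":0,"ry":0,"rz":0},{"tx":0.033,"ty":-0.0114,"tz":0.002,"rx":0,"ry":0,"rz":0},{"tx":0.028,"ty":-0.01,"tz":0,"rx":0,"ry":0,"rz":-2},{"tx":0,"ty":0,"tz":0,"rx":0,"ry":0,"rz":-2.2},{"tx":0,"ty":0,"tz":0,"rx":0,"ry":0,"rz":0}]' 0.06
python3 - <<'E'
from h import *
from cell import env
to(env,.497,-.386,.15,24.5)
t=snap(env,"top",1);s=snap(env,"side",1)
cv2.imwrite("pics/d2.png",np.hstack([zoom(t,370,170,66,80,6),zoom(s,255,215,66,80,6)]))
E
```

```text
time_s: 1.82
tool_pos: [0.4965, -0.3868, 0.1594]
tool_rot: [180.0, 0.1, 24.5]
force: [0.0, -0.8, -0.6]
grip_width: 0.06
pose [ 0.4965 -0.3868  0.1594] [1.7998e+02 6.0000e-02 2.4530e+01] F [ 0.02 -0.79 -0.63] grip 0.06 t 1.825 j7 -33.6
tx 0.0008 ty -0.0005 tz 0.0094 rz 0.03
```

View pics/d2.png

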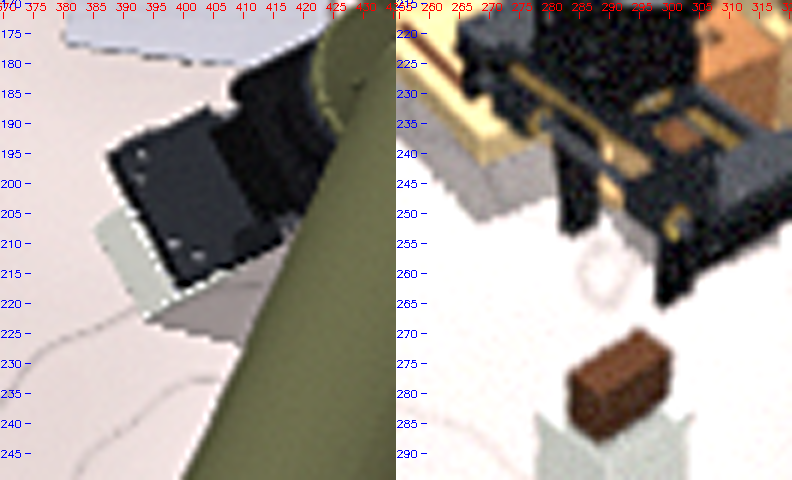

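Run:
```python
from h import *
s=load("side1.npz");t=load("top1.npz")
print(proj(s,[.4965,-.3868,.1344]))
e=np.array([-np.sin(.428),np.cos(.428),0]);p=np.array([.4965,-.3868,.1344])
for g in(.03,.036,.045):print(proj(s,p+e*g),proj(s,p-e*g))
```

```text
[291.181747   268.08266376]
[284.63865562 262.98135515] [297.89919165 273.31990655]
[283.35036393 261.97694102] [299.26421788 274.38414662]
[281.4303848  260.48003298] [301.32548885 275.99121257]
```

Run:
```python
from h import *
s=load("side0.npz")
a=np.radians(20.33)
e=np.array([-np.sin(a),np.cos(a),0]);p=np.array([.2255,-.609,.2083])
for dz in (0,.025):
  for g in(.045,.055):print(dz,proj(s,p+e*g-[0,0,dz]),proj(s,p-e*g-[0,0,dz]))
s1=load("side1.npz")
cv2.imwrite("pics/d3.png",np.hstack([zoom(s,180,250,80,90,5),zoom(s1,260,210,66,90,5,2.2)]))
```

```text
0 [206.77768646 311.67526538] [225.35822603 334.63990682]
0 [204.82714219 309.26448772] [227.54405749 337.34148799]
0.025 [207.33249349 318.47714116] [225.72603854 341.52853265]
0.025 [205.40034062 316.05570406] [227.88846856 344.2385606 ]
```

View pics/d3.png

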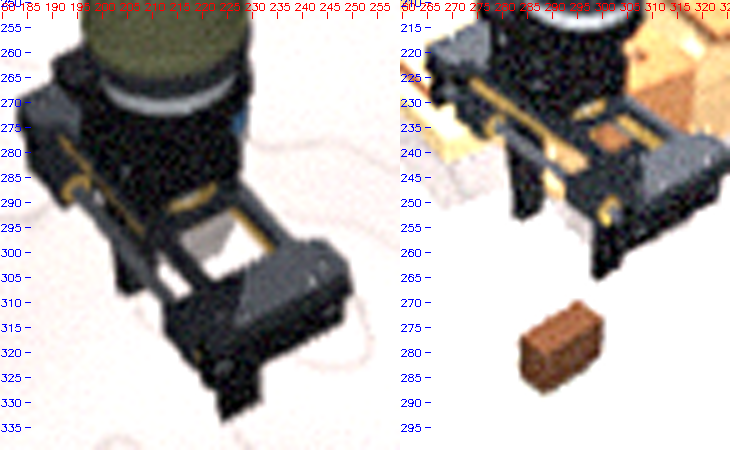

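Run:
```python
from h import *
t=load("top1.npz");s=load("side1.npz")
for z in(.18,.2,.22,.24,.26):print(z,[onz(t,p,z).round(3)[:2] for p in [(388,195),(400,218),(402.5,202.5)]])
cv2.imwrite("pics/d4.png",zoom(t,360,160,80,60,10,2.5))
# side: near finger tip & far tip under z hypotheses
for z in(.134,.145,.155,.16,.165):print(z,onz(s,(284,253.5),z).round(4)[:2],onz(s,(300,265.3),z).round(4)[:2])
```

```text
0.18 [array([ 0.513, -0.312]), array([ 0.441, -0.344]), array([ 0.489, -0.355])]
0.2 [array([ 0.509, -0.307]), array([ 0.437, -0.338]), array([ 0.485, -0.349])]
0.22 [array([ 0.504, -0.301]), array([ 0.433, -0.332]), array([ 0.48 , -0.343])]
0.24 [array([ 0.499, -0.296]), array([ 0.43 , -0.326]), array([ 0.476, -0.337])]
0.26 [array([ 0.495, -0.29 ]), array([ 0.426, -0.32 ]), array([ 0.472, -0.331])]
0.134 [ 0.4956 -0.3155] [ 0.5268 -0.3811]
0.145 [ 0.4914 -0.3278] [ 0.5223 -0.3927]
0.155 [ 0.4877 -0.339 ] [ 0.5183 -0.4032]
0.16 [ 0.4858 -0.3446] [ 0.5162 -0.4085]
0.165 [ 0.4839 -0.3502] [ 0.5142 -0.4137]
```

View pics/d4.png

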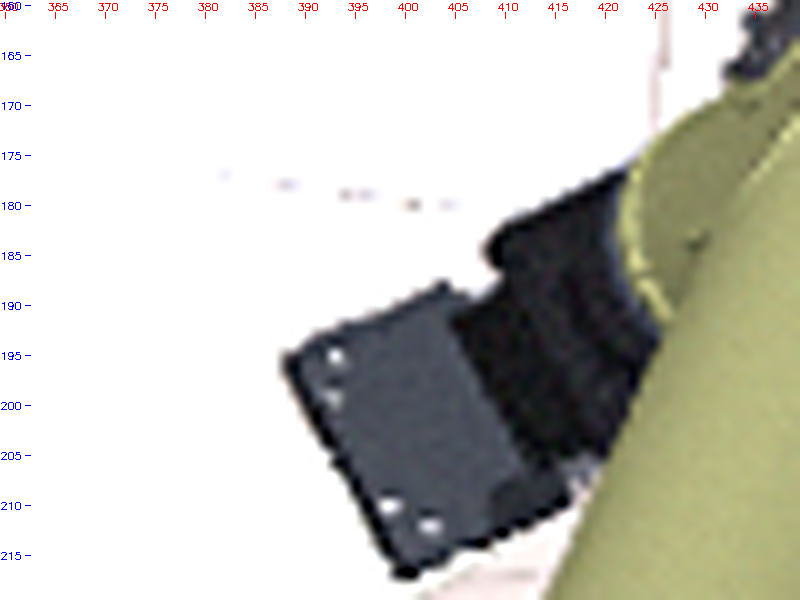

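```bash
python3 -m creep '[{"tx":0,"ty":0,"tz":0.01,"rx":0,"ry":0,"rz":0},{"tx":0,"ty":0,"tz":0.01,"rx":0,"ry":0,"rz":0},{"tx":0,"ty":0,"tz":0.01,"rx":0,"ry":0,"rz":0},{"tx":0,"ty":0,"tz":0.01,"rx":0,"ry":0,"rz":0},{"tx":0,"ty":0,"tz":0.01,"rx":0,"ry":0,"rz":0},{"tx":0,"ty":0,"tz":0,"rx":0,"ry":0,"rz":0}]'
python3 - <<'E'
from h import *
from cell import env
to(env,.497,-.386,.099,24.5)
s=snap(env,"side",2)
cv2.imwrite("pics/d5.png",zoom(s,250,235,75,60,10,1.3))
E
```

```text
time_s: 2.68
tool_pos: [0.4965, -0.3857, 0.1081]
tool_rot: [-179.9, 0.1, 24.5]
force: [-0.6, 0.3, 0.5]
grip_width: 0.0596
pose [ 0.4965 -0.3857  0.1081] [-1.799e+02  6.000e-02  2.454e+01] F [-0.55  0.28  0.46] grip 0.0596 t 2.675 j7 -34.1
tx 0.0003 ty 0.0005 tz 0.0091 rz 0.04
```

View pics/d5.png

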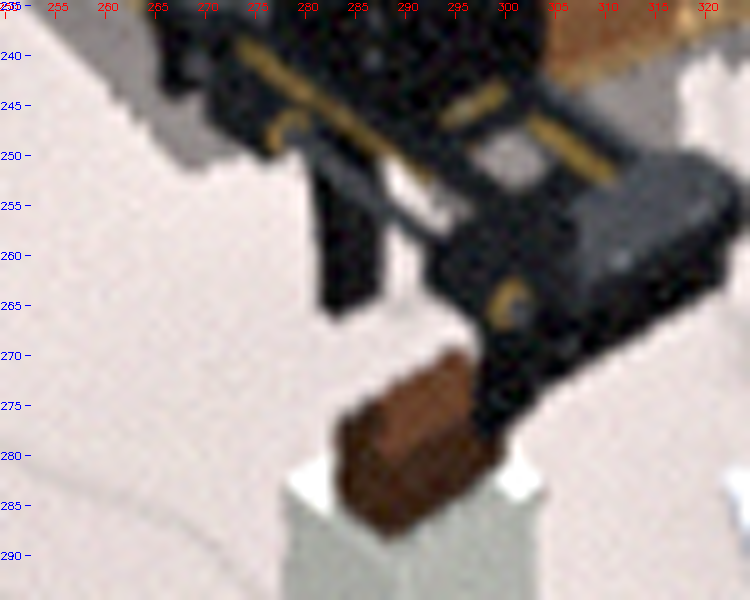

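```bash
python3 -m creep '[{"tx":0,"ty":0,"tz":0,"rx":0,"ry":0,"rz":0},{"tx":0,"ty":0,"tz":0,"rx":0,"ry":0,"rz":0},{"tx":0,"ty":0,"tz":0.006,"rx":0,"ry":0,"rz":0},{"tx":0,"ty":0,"tz":0.006,"rx":0,"ry":0,"rz":0},{"tx":0,"ty":0,"tz":0.006,"rx":0,"ry":0,"rz":0},{"tx":0,"ty":0,"tz":0,"rx":0,"ry":0,"rz":0}]' 0.087
python3 - <<'E'
from h import *
from cell import env
to(env,.497,-.386,.099,24.5)
s=snap(env,"side",2);t=snap(env,"top",2)
cv2.imwrite("pics/d6.png",np.hstack([zoom(s,255,240,56,60,7,1.3),zoom(t,370,175,56,60,7,2)]))
E
```

```text
time_s: 3.48
tool_pos: [0.4966, -0.3858, 0.0904]
tool_rot: [-179.9, 0.0, 24.5]
force: [0.7, -0.1, 1.1]
grip_width: 0.0874
pose [ 0.4966 -0.3858  0.0904] [-1.7992e+02  5.0000e-02  2.4530e+01] F [ 0.71 -0.06  1.06] grip 0.0874 t 3.475 j7 -34.4
tx 0.0003 ty 0.0003 tz -0.0086 rz 0.03
```

View pics/d6.png

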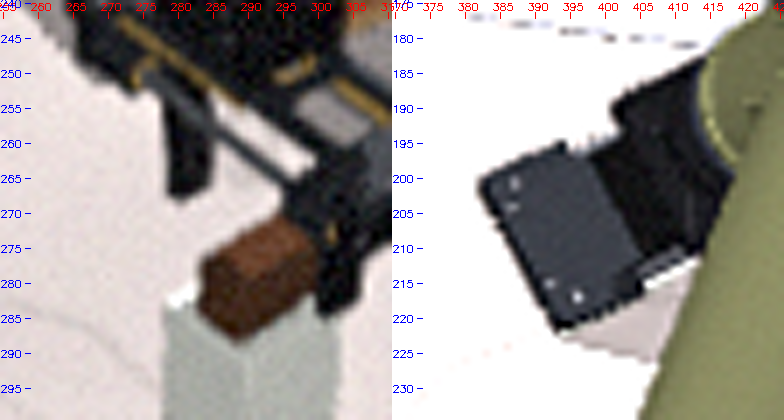

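Run:
```python
from h import *
t=load("top2.npz");s=load("side2.npz")
p=np.array([.4966,-.3858,0]);a=np.radians(24.53);e=np.array([-np.sin(a),np.cos(a),0]);ex=np.array([np.cos(a),np.sin(a),0])
for z in (.065,.09,.107,.135,.15,.17,.2,.22): 
    print(z,[proj(s,p+q*e+r*ex+[0,0,z]).round(1).tolist() for q,r in((-.095,0),(-.051,0),(.051,0),(.095,0))],proj(t,p+.095*e+[0,0,z]).round(1))
cv2.imwrite("pics/d7.png",zoom(s,250,200,80,100,8,1.6)[:600*8//6])
cv2.imwrite("pics/d7.png",cv2.resize(zoom(s,240,190,100,110,6,1.6),None,fx=.9,fy=.9))
```

```text
0.065 [[311.5, 301.8], [301.5, 293.6], [279.5, 275.8], [270.6, 268.5]] [376.5 219.7]
0.09 [[312.1, 295.8], [301.9, 287.7], [279.7, 269.9], [270.8, 262.7]] [378.3 218.3]
0.107 [[312.4, 291.7], [302.2, 283.6], [279.9, 265.9], [270.8, 258.7]] [379.5 217.3]
0.135 [[313.0, 284.8], [302.6, 276.7], [280.1, 259.1], [271.0, 252.0]] [381.6 215.7]
0.15 [[313.3, 281.0], [302.9, 272.9], [280.2, 255.5], [271.0, 248.4]] [382.8 214.8]
0.17 [[313.8, 275.9], [303.3, 267.9], [280.4, 250.5], [271.1, 243.5]] [384.4 213.5]
0.2 [[314.5, 268.1], [303.8, 260.2], [280.7, 242.9], [271.3, 235.9]] [386.8 211.6]
0.22 [[314.9, 262.8], [304.2, 254.9], [280.8, 237.8], [271.4, 230.8]] [388.5 210.2]
```

View pics/d7.png

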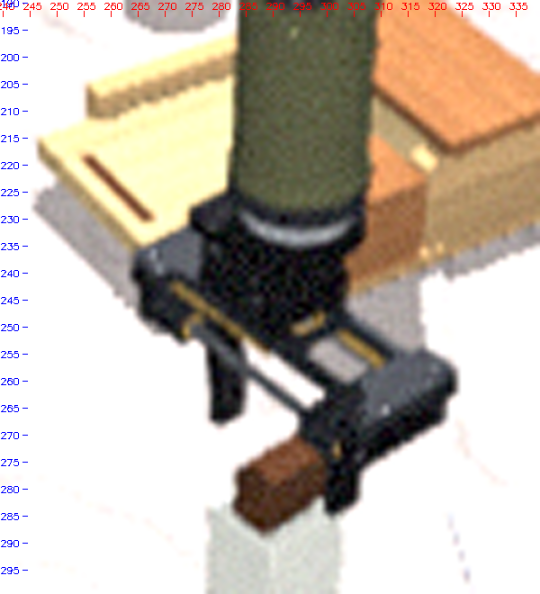

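```bash
python3 -m creep '[{"tx":0,"ty":0,"tz":0.006,"rx":0,"ry":0,"rz":0},{"tx":0,"ty":0,"tz":0.006,"rx":0,"ry":0,"rz":0},{"tx":0,"ty":0,"tz":0.006,"rx":0,"ry":0,"rz":0},{"tx":0,"ty":0,"tz":0.006,"rx":0,"ry":0,"rz":0},{"tx":0,"ty":0,"tz":0,"rx":0,"ry":0,"rz":0}]' 0.087
python3 - <<'E'
from h import *
from cell import env
to(env,.497,-.386,.099,24.5)
s=snap(env,"side",2)
cv2.imwrite("pics/d8.png",zoom(s,255,230,60,70,8,1.3))
E
```

```text
time_s: 4.2
tool_pos: [0.4966, -0.3859, 0.0665]
tool_rot: [-179.9, 0.0, 24.5]
force: [-0.4, 0.7, 0.4]
grip_width: 0.0872
pose [ 0.4966 -0.3859  0.0665] [-1.7993e+02  4.0000e-02  2.4530e+01] F [-0.36  0.7   0.4 ] grip 0.0872 t 4.2 j7 -34.7
tx 0.0003 ty 0.0003 tz -0.0325 rz 0.03
```

View pics/d8.png

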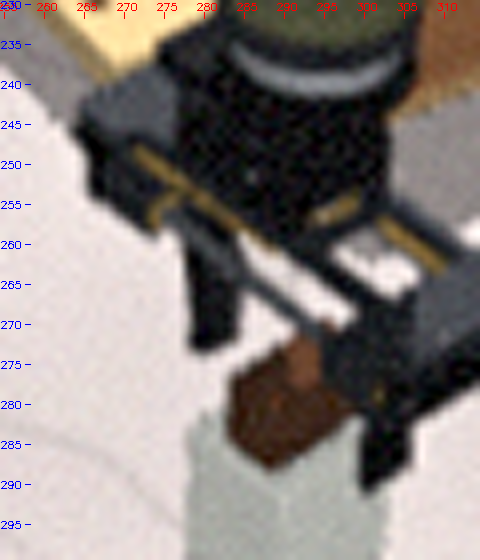

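```bash
python3 -m creep '[{"tx":0,"ty":0,"tz":0,"rx":0,"ry":0,"rz":0},{"tx":0,"ty":0,"tz":0,"rx":0,"ry":0,"rz":0},{"tx":0,"ty":0,"tz":0,"rx":0,"ry":0,"rz":0},{"tx":0,"ty":0,"tz":0,"rx":0,"ry":0,"rz":0},{"tx":0,"ty":0,"tz":0,"rx":0,"ry":0,"rz":0}]' 0.015 5
python3 - <<'E'
from h import *
from cell import env
to(env,.497,-.386,.099,24.5)
s=snap(env,"side",2)
cv2.imwrite("pics/d9.png",zoom(s,255,230,60,70,8,1.3))
E
```

```text
time_s: 4.88
tool_pos: [0.497, -0.3862, 0.0674]
tool_rot: [180.0, 0.0, 24.5]
force: [0.3, 0.9, 0.5]
grip_width: 0.045
pose [ 0.497  -0.3862  0.0674] [1.800e+02 1.000e-02 2.453e+01] F [0.3  0.92 0.49] grip 0.045 t 4.875 j7 -34.7
tx 0.0000 ty -0.0002 tz -0.0316 rz 0.03
```

View pics/d9.png

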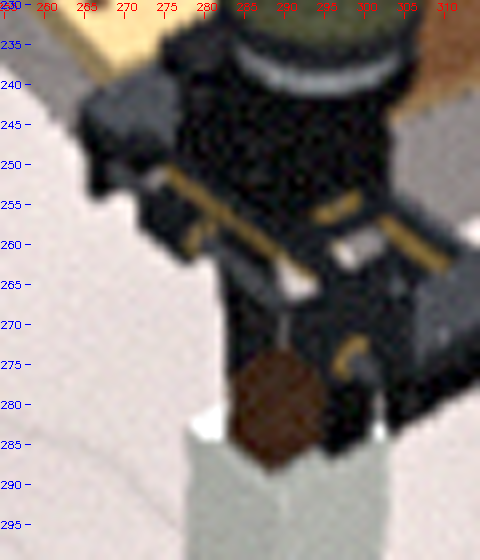

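```bash
python3 -m creep '[{"tx":0,"ty":0,"tz":0,"rx":0,"ry":0,"rz":0},{"tx":0,"ty":0,"tz":0,"rx":0,"ry":0,"rz":0},{"tx":0,"ty":0,"tz":0,"rx":0,"ry":0,"rz":0},{"tx":0,"ty":0,"tz":0,"rx":0,"ry":0,"rz":0}]' 0.015 15
python3 - <<'E'
from h import *
from cell import env
to(env,.497,-.386,.099,24.5)
s=snap(env,"side",3)
cv2.imwrite("pics/d10.png",zoom(s,255,230,60,70,8,1.3))
E
```

```text
time_s: 5.42
tool_pos: [0.4971, -0.3862, 0.0673]
tool_rot: [180.0, 0.0, 24.5]
force: [0.5, 0.4, -0.3]
grip_width: 0.026
pose [ 0.4971 -0.3862  0.0673] [180.     0.    24.53] F [ 0.51  0.37 -0.32] grip 0.026 t 5.425 j7 -34.7
tx 0.0000 ty -0.0002 tz -0.0317 rz 0.03
```

View pics/d10.png

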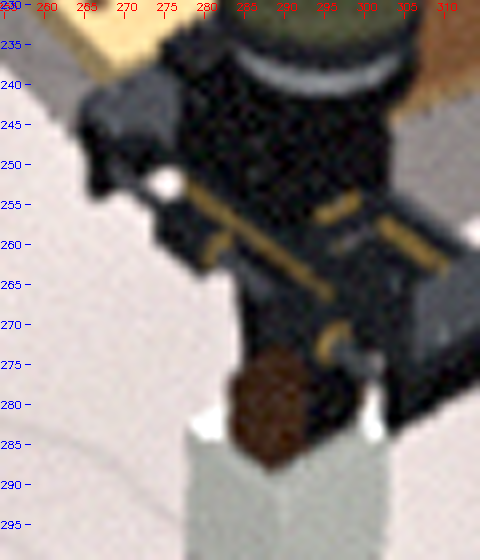

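```bash
python3 -m creep '[{"tx":0,"ty":0,"tz":-0.006,"rx":0,"ry":0,"rz":0},{"tx":0,"ty":0,"tz":-0.012,"rx":0,"ry":0,"rz":0},{"tx":0,"ty":0,"tz":-0.015,"rx":0,"ry":0,"rz":0},{"tx":0,"ty":0,"tz":-0.015,"rx":0,"ry":0,"rz":0},{"tx":0,"ty":0,"tz":-0.015,"rx":0,"ry":0,"rz":0},{"tx":0,"ty":0,"tz":-0.015,"rx":0,"ry":0,"rz":0},{"tx":0,"ty":0,"tz":-0.012,"rx":0,"ry":0,"rz":0},{"tx":0,"ty":0,"tz":-0.01,"rx":0,"ry":0,"rz":0},{"tx":0,"ty":0,"tz":0,"rx":0,"ry":0,"rz":0}]' 0.015 25
python3 - <<'E'
from h import *
from cell import env
to(env,.497,-.386,.099,24.5)
s=snap(env,"side",4);t=snap(env,"top",4)
cv2.imwrite("pics/d11.png",np.hstack([zoom(s,265,220,50,80,8,1.3),zoom(t,370,170,50,80,8,1.3)]))
E
```

```text
time_s: 6.6
tool_pos: [0.4975, -0.3864, 0.1683]
tool_rot: [179.9, -0.0, 24.5]
force: [-0.7, -0.0, -0.6]
grip_width: 0.026
pose [ 0.4975 -0.3864  0.1683] [ 1.7992e+02 -4.0000e-02  2.4530e+01] F [-0.74 -0.03 -0.6 ] grip 0.026 t 6.6 j7 -33.6
tx -0.0003 ty -0.0006 tz 0.0693 rz 0.03
```

View pics/d11.png

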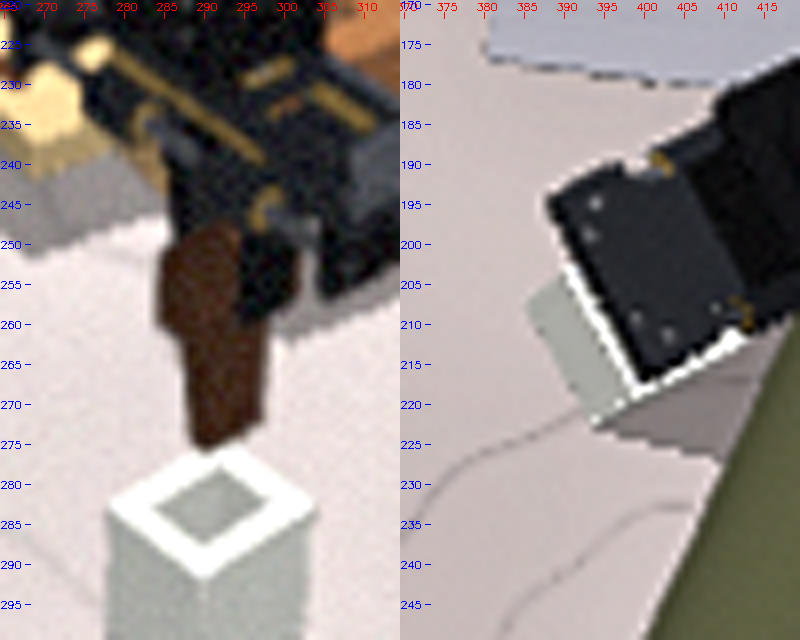

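```bash
cat >> h.py <<'E'
def blade(c,o,yaw):
    a=np.radians(yaw);ex=np.array([np.cos(a),np.sin(a),0]);ey=np.array([-np.sin(a),np.cos(a),0])
    f=lambda x,y,z: proj(c,np.array(o)+x*ex+y*ey+[0,0,z]).round(1).tolist()
    return dict(tip=[f(x,y,-.06) for x in(-.015,.015) for y in(-.008,.002)],sh=[f(x,y,0) for x in(-.015,.015) for y in(-.008,.013)])
E
python3 - <<'E'
from h import *
s=load("side4.npz")
for yaw in(24.5,204.5): print(yaw,blade(s,[.499,-.387,.171],yaw))
cv2.imwrite("pics/d12.png",zoom(s,278,238,30,45,13,1.8))
E
```

```text
24.5 {'tip': [[289.8, 277.2], [287.6, 275.5], [297.0, 273.0], [294.8, 271.3]], 'sh': [[290.6, 262.3], [285.9, 258.7], [297.9, 258.2], [293.2, 254.6]]}
204.5 {'tip': [[293.5, 270.2], [295.7, 271.9], [286.3, 274.4], [288.5, 276.2]], 'sh': [[294.3, 255.5], [299.1, 259.0], [287.0, 259.6], [291.7, 263.2]]}
```

View pics/d12.png

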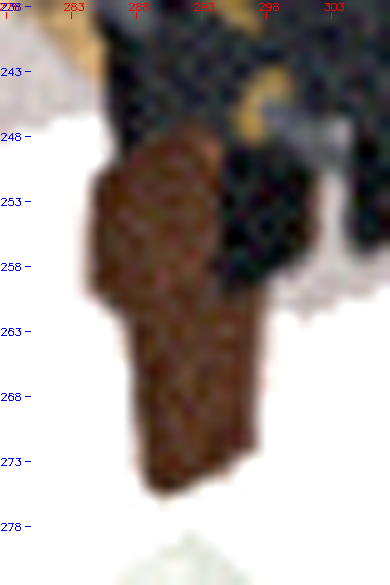

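Run:
```python
from h import *
c=load("side4.npz");p=c["pixels"].astype(int)
g=p.sum(2)/3
for v in range(260,276):
    r=g[v,280:305]; bg=200
    th=(np.median(g[v,275:283])+40)/2
    m=np.where(r<th)[0]
    if len(m):
        i=m[0];j=m[-1]
        L=280+i-1+(r[i-1]-th)/(r[i-1]-r[i]);R=280+j+(th-r[j])/(r[j+1]-r[j]);print(v,round(L,2),round(R,2))
```

```text
260 284.1 303.5
261 285.17 302.29
262 286.23 298.21
263 286.78 298.05
264 287.02 298.03
265 287.18 297.9
266 287.45 297.73
267 287.57 297.74
268 287.55 297.58
269 287.59 297.47
270 287.66 297.42
271 287.81 297.49
272 287.95 297.41
273 287.92 296.07
274 288.19 295.14
275 288.56 292.7
```

```bash
python3 -m creep '[{"tx":0.012,"ty":-0.01,"tz":0,"rx":0,"ry":0,"rz":0},{"tx":0.022,"ty":-0.0175,"tz":0,"rx":0,"ry":0,"rz":0},{"tx":0.022,"ty":-0.0175,"tz":0,"rx":0,"ry":0,"rz":0},{"tx":0.022,"ty":-0.0175,"tz":0,"rx":0,"ry":0,"rz":0},{"tx":0.022,"ty":-0.0175,"tz":0,"rx":0,"ry":0,"rz":0},{"tx":0.022,"ty":-0.0175,"tz":0,"rx":0,"ry":0,"rz":0},{"tx":0.022,"ty":-0.0175,"tz":0,"rx":0,"ry":0,"rz":0},{"tx":0.022,"ty":-0.0175,"tz":0,"rx":0,"ry":0,"rz":0},{"tx":0.022,"ty":-0.0175,"tz":0,"rx":0,"ry":0,"rz":0},{"tx":0.022,"ty":-0.0175,"tz":0,"rx":0,"ry":0,"rz":0},{"tx":0.022,"ty":-0.0175,"tz":0,"rx":0,"ry":0,"rz":0},{"tx":0.0194,"ty":-0.0151,"tz":0,"rx":0,"ry":0,"rz":0},{"tx":0,"ty":0,"tz":0,"rx":0,"ry":0,"rz":5},{"tx":0,"ty":0,"tz":0,"rx":0,"ry":0,"rz":4.8},{"tx":0,"ty":0,"tz":0,"rx":0,"ry":0,"rz":0}]'
python3 - <<'E'
from h import *
from cell import env
to(env,.6428,-.0996,.155,14.7)
s=snap(env,"side",5);t=snap(env,"top",5)
cv2.imwrite("pics/e1.png",np.hstack([zoom(s,280,175,50,80,8,1.3),zoom(t,290,140,50,60,8,1.3).repeat(1,0) if 0 else cv2.copyMakeBorder(zoom(t,290,140,50,60,8,1.3),0,160,0,0,0)]))
cv2.imwrite("pics/e2.png",t["pixels"][:,:,::-1])
E
```

```text
time_s: 8.57
tool_pos: [0.6425, -0.0983, 0.1668]
tool_rot: [-180.0, 0.0, 14.9]
force: [-0.7, 0.8, -0.6]
grip_width: 0.0257
pose [ 0.6425 -0.0983  0.1668] [-1.7995e+02  4.0000e-02  1.4860e+01] F [-0.65  0.83 -0.58] grip 0.0257 t 8.575 j7 -74.5
tx -0.0000 ty 0.0014 tz 0.0118 rz 0.16
```

View pics/e1.png

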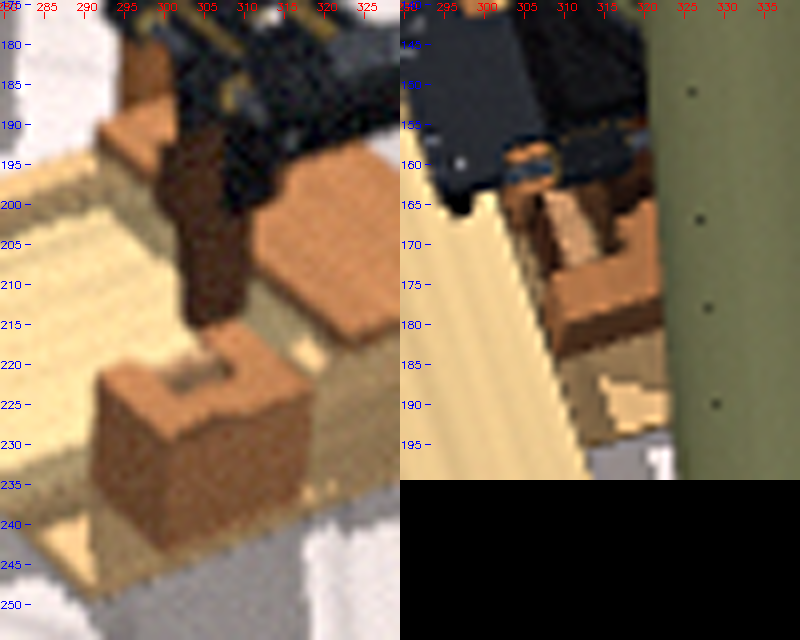

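View pics/e2.png

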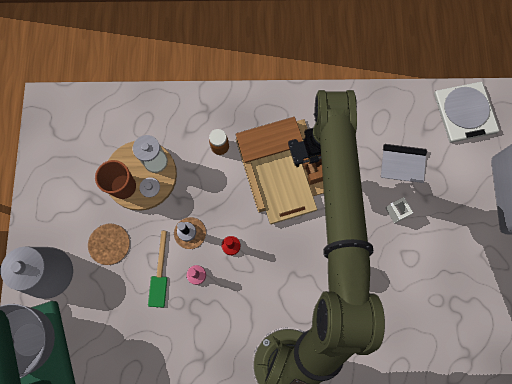

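Run:
```python
from h import *
c=load("side5.npz")
print(blade(c,[.6425,-.0983,.1695],14.9))
cv2.imwrite("pics/e3.png",np.hstack([zoom(c,295,192,25,40,14,1.8,2),zoom(load("side0.npz"),295,192,25,40,14,1.8,2)]))
g=c["pixels"].astype(float).mean(2)
for v in range(205,220,1): print(v,g[v,300:314].round(0).astype(int))
```

```text
{'tip': [[302.6, 216.6], [301.1, 215.2], [309.5, 214.2], [308.0, 212.8]], 'sh': [[303.5, 202.8], [300.2, 199.9], [310.5, 200.5], [307.2, 197.7]]}
205 [ 99  91  43  20  41  38  43  34  35  33  42  69 114 107]
206 [ 96  91  44  25  30  34  35  35  34  36  31  65 109 114]
207 [129  94  44  24  31  39  33  37  37  35  33  50  90 104]
208 [159 135  48  26  31  35  33  39  40  37  37  47  69  79]
209 [169 163  82  29  33  41  36  33  39  31  40  48  55  62]
210 [165 160  98  38  30  38  29  37  34  36  44  72  79  59]
211 [163 159  95  33  26  37  39  40  39  28  45  88  96  78]
212 [167 164  97  36  34  30  30  35  30  37  47  87 102  99]
213 [169 161 100  30  33  35  33  33  26  33  56  89  98  99]
214 [169 163 108  37  29  42  32  38  39  60  80  96 101 101]
215 [165 162 143  63  32  33  58  64  90 103 107  99 102 101]
216 [165 166 166 134  83  83 103 100 115 117 113 111 103 103]
217 [164 175 177 169 126  92 100 117 118 107 115 112 106 103]
218 [174 170 168 156 141 101 102 109 117 116 111 111 111 107]
219 [170 157 143 126 136 122 108  89 100 108 108 107 107 112]
```

View pics/e3.png

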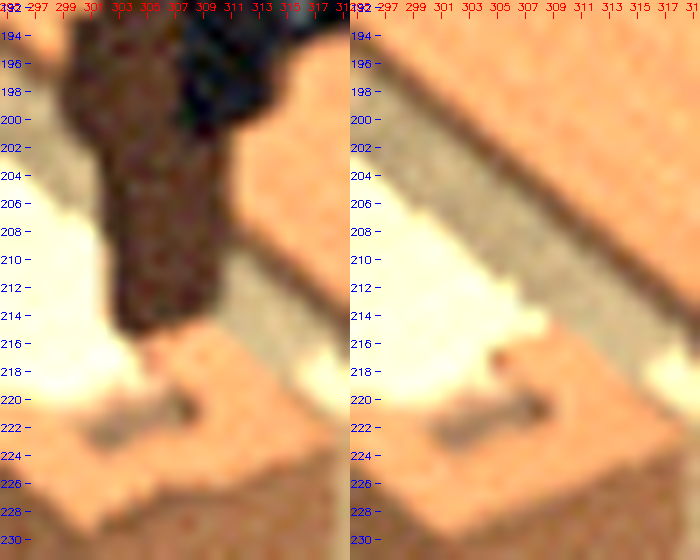

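```bash
python3 -m creep '[{"tx":0,"ty":0.0014,"tz":0.006,"rx":0,"ry":0,"rz":0},{"tx":0,"ty":0,"tz":0.008,"rx":0,"ry":0,"rz":0},{"tx":0,"ty":0,"tz":0.007,"rx":0,"ry":0,"rz":0},{"tx":0,"ty":0,"tz":0.005,"rx":0,"ry":0,"rz":0},{"tx":0,"ty":0,"tz":0,"rx":0,"ry":0,"rz":0}]'
python3 - <<'E'
from h import *
from cell import env
to(env,.6428,-.0996,.138,14.7)
s=snap(env,"side",6);t=snap(env,"top",6)
cv2.imwrite("pics/e4.png",np.hstack([zoom(s,285,202,40,40,10,1.6),zoom(t,295,148,40,40,10,1.8)]))
E
```

```text
time_s: 9.3
tool_pos: [0.6427, -0.1011, 0.1406]
tool_rot: [-180.0, 0.1, 14.7]
force: [-0.2, 0.7, -0.6]
grip_width: 0.0259
pose [ 0.6427 -0.1011  0.1406] [-1.7997e+02  6.0000e-02  1.4730e+01] F [-0.17  0.68 -0.57] grip 0.0259 t 9.3 j7 -74.7
tx 0.0005 ty -0.0014 tz 0.0026 rz 0.03
```

View pics/e4.png

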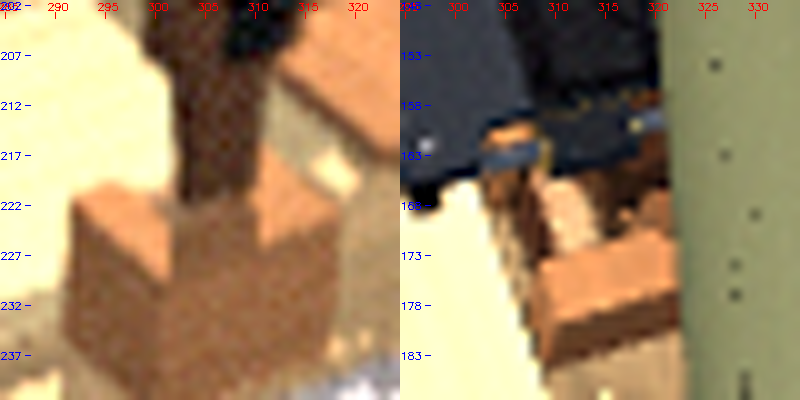

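Run:
```python
from h import *
c=load("side6.npz")
g=c["pixels"].astype(float).mean(2)
for v in range(214,227): print(v,g[v,299:314].round(0).astype(int))
cv2.imwrite("pics/e5.png",zoom(c,296,208,20,22,25,2.2,2))
S=lambda x,y:(285.5+x/10,207.5+y/10)
src=np.float32([S(240,75),S(338,152),S(162,222),S(62,133)]);dst=np.float32([(40,28),(40,-33),(-40,-33),(-40,28)])
H=cv2.getPerspectiveTransform(src,dst);np.save("H.npy",H)
Hi=np.linalg.inv(H)
f=lambda p:cv2.perspectiveTransform(np.float32([[p]]),Hi)[0,0].round(1)
print("slot corners px",[f(p) for p in((-18,-8),(18,-8),(18,8),(-18,8))])
print("desired tip px at mouth plane",[f(p) for p in((-15,-8),(15,-8),(15,2),(-15,2))])
print(proj(c,[.6427,-.1011,.083]),proj(c,[.6427,-.1011,.078]))
```

```text
214 [167 173 159  63  28  34  29  38  32  36  37  43  77 101 103]
215 [165 166 162  69  27  33  36  36  42  36  39  46  85 102 102]
216 [163 168 159  89  27  32  40  41  26  39  29  47  95 101 101]
217 [168 171 169 102  34  24  36  34  39  35  38  50 103 111 105]
218 [171 172 170 103  30  33  38  34  36  33  38  57 103 114 104]
219 [174 171 158  88  30  35  36  38  32  31  37  60 113 112 111]
220 [150 152 131  76  27  32  31  31  40  31  40  72 107 111 109]
221 [120 110 106  75  21  40  33  41  57  44  58  97 111 111 103]
222 [112  94  85  75  49  49  58  64  60  55  65  90 112 108 107]
223 [108  96  81  76  71  64  67  70  63  62  61  71 104 106 110]
224 [110 108 100  73  66  64  62  56  63  56  56  66 109 106 104]
225 [114 112 105  66  59  59  56  63  61  64  63  67 109  97  89]
226 [114 110 104  63  54  59  55  62  63  58  61  64  86  73  68]
slot corners px [array([302.7, 224. ], dtype=float32), array([310.7, 221.1], dtype=float32), array([308.1, 219. ], dtype=float32), array([300.1, 221.8], dtype=float32)]
desired tip px at mouth plane [array([303.4, 223.8], dtype=float32), array([310. , 221.3], dtype=float32), array([308.4, 220. ], dtype=float32), array([301.8, 222.4], dtype=float32)]
[304.76808999 220.57672196] [304.69381958 221.67665818]
```

View pics/e5.png

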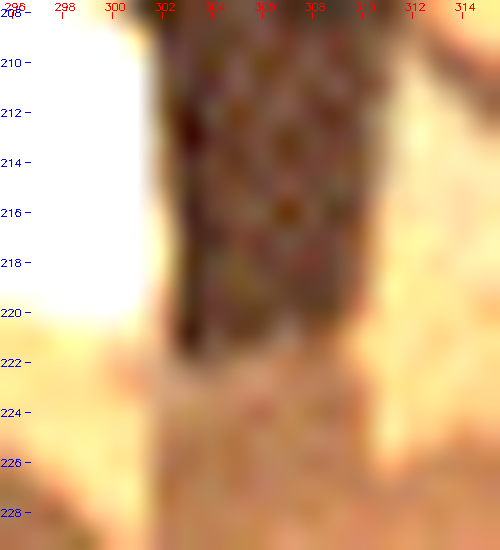

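```bash
python3 -m creep '[{"tx":0,"ty":0,"tz":0.003,"rx":0,"ry":0,"rz":0},{"tx":0,"ty":0,"tz":0.003,"rx":0,"ry":0,"rz":0},{"tx":0,"ty":0,"tz":0.003,"rx":0,"ry":0,"rz":0},{"tx":0,"ty":0,"tz":0,"rx":0,"ry":0,"rz":0}]'
python3 - <<'E'
from h import *
from cell import env
to(env,.6428,-.0996,.132,14.7)
E
```

```text
time_s: 9.9
tool_pos: [0.644, -0.101, 0.1352]
tool_rot: [179.9, -0.1, 14.7]
force: [-2.8, 0.9, 10.5]
grip_width: 0.0259
pose [ 0.644  -0.101   0.1352] [ 1.7992e+02 -1.4000e-01  1.4740e+01] F [-2.76  0.93 10.47] grip 0.0259 t 9.9 j7 -74.9
tx -0.0008 ty -0.0017 tz 0.0032 rz 0.04
```

Run:
```python
from h import *
from cell import env
o=env.get_obs();print(o["wrist_torque"],o["force"])
s=snap(env,"side",7);t=snap(env,"top",7)
cv2.imwrite("pics/e6.png",np.hstack([zoom(s,290,204,30,30,13,2),zoom(t,300,155,30,30,13,2)]))
```

```text
[0.0960784  0.73534579 0.04427439] [-2.75986429  0.9251118  10.46935733]
```

View pics/e6.png

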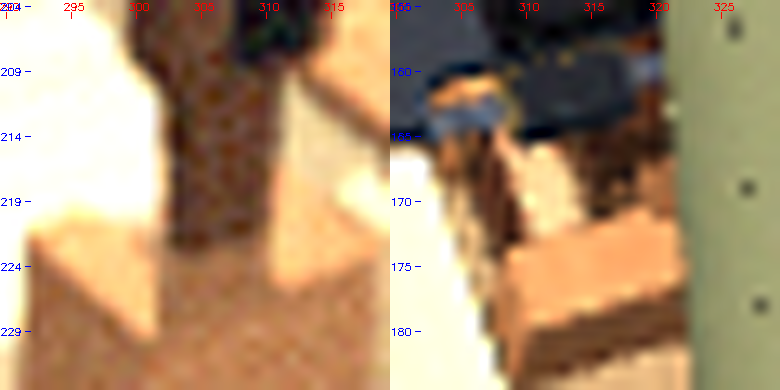

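Run:
```python
from h import *
H=np.load("H.npy");c=load("side7.npz");g=c["pixels"].astype(float).mean(2)
for v in range(217,227): print(v,g[v,299:314].round(0).astype(int))
f=lambda p:cv2.perspectiveTransform(np.float32([[p]]),H)[0,0].round(1)
for p in((303.3,222.5),(309.8,221),(303.3,223),(309.8,221.5),(302,222)):print(p,f(p))
```

```text
217 [165 172 167  98  32  34  37  38  28  35  35  41  87 109 108]
218 [170 176 169 102  34  31  31  39  33  32  33  49  93 111 106]
219 [176 168 158  89  33  31  37  31  36  31  34  55  97 111 110]
220 [148 147 136  80  29  34  35  38  40  39  37  51  97 112 107]
221 [118 110 108  80  38  34  34  39  32  24  37  60 103 109 109]
222 [112  92  87  66  28  28  25  39  42  43  52  68 111 113 109]
223 [112  98  83  69  51  41  43  54  58  54  57  77 108 109 109]
224 [111 110  98  70  61  56  57  62  62  60  64  73 106 109 107]
225 [110 111  99  68  61  55  58  59  60  54  59  64  89  95  88]
226 [110 109 105  61  60  56  61  60  53  59  62  59  66  76  63]
(303.3, 222.5) [-10.8  -1.4]
(309.8, 221) [15.6 -5.8]
(303.3, 223) [-12.6  -3.9]
(309.8, 221.5) [13.6 -8.4]
(302, 222) [-13.    3.5]
```

Run:
```python
from h import *
t=load("top7.npz");t0=load("top0.npz")
cv2.imwrite("pics/e7.png",np.hstack([zoom(t,302,156,22,24,18,3,2),zoom(t0,302,156,22,24,18,3,2)]))
a=[.6435,-.1015,.138]
b=blade(t,a,14.7);print(b)
```

```text
{'tip': [[318.5, 168.6], [315.7, 169.4], [315.9, 160.4], [313.1, 161.1]], 'sh': [[320.7, 163.3], [314.5, 165.0], [318.0, 154.8], [311.8, 156.4]]}
```

View pics/e7.png

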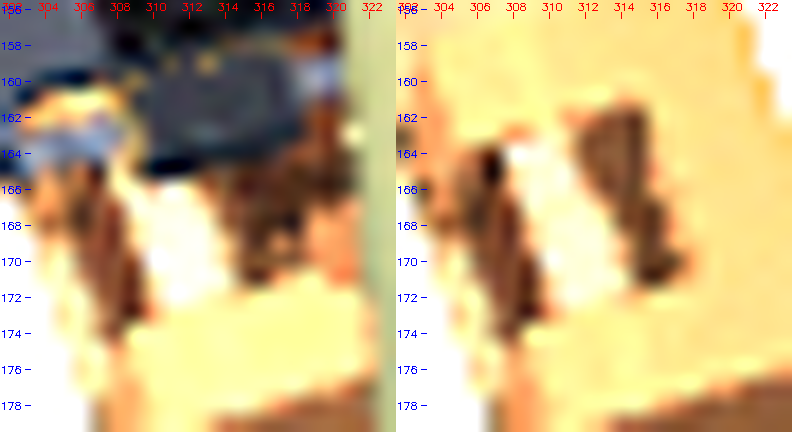

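Run:
```python
from h import *
t=load("top7.npz")["pixels"].astype(int);t0=load("top0.npz")["pixels"].astype(int)
np.set_printoptions(linewidth=200)
print("cols 310..322")
for v in range(158,176): print(v,t[v,310:323,0],t0[v,310:323,0])
```

```text
cols 310..322
158 [16  7 13 13 25 32 32 39 45 45 25 62 72] [120 119 120 119 118 116 116 115 116 116 116 112 130]
159 [ 9 29 20 48 24 21 20 23 42 43 40 62 69] [121 118 121 119 117 117 115 116 116 115 116 113 133]
160 [24 21 21 21 22 21 21 18 37 54 43 62 68] [123 120 120 120 122 122 118 116 116 116 115 114 113]
161 [19 20 22 20 19 18 21 18 29 41 33 53 67] [129 123 125 130  95 102 118 117 116 116 118 117 113]
162 [21 20 21 21 19 21 21 18 21 43 41 53 68] [131  93  88  59  48  42 116 121 118 117 116 116 116]
163 [27 17 22 26 23 17 14 10 16 41 42 82 71] [126 102  54  43  45  35 101 119 118 116 118 117 117]
164 [27 12  9 10  8  8 11 25 43 48 34 44 64] [142  99  49  47  46  37 102 119 118 117 117 116 116]
165 [ 3  0  9 28 33 25 25 33 27 31 26 38 65] [137 142  64  43  47  39  87 121 119 116 116 117 117]
166 [ 78 150 112  60  44  26  26  27  27  26  22  36  62] [139 137  92  49  41  40  92 103 116 116 117 117 118]
167 [143 147 142  92  54  42  30  29  27  53  51  78  66] [127 128 127  82  46  39  43 101 120 119 118 118 116]
168 [146 151 152 122  58  39  25  24  22  86  87  78  64] [130 136 138 109  50  39  36  86 120 119 117 116 116]
169 [147 149 159 147  93  49  29  65  50  85  86  78  63] [132 136 145 132  84  44  40  90 104 117 118 117 117]
170 [165 160 154 147  93  49  43  47  49  77  83  83  62] [150 145 139 134  83  43  35  40  87 116 117 117 115]
171 [111 153 158 159 122  52  34  81 113 134  85  79  59] [ 99 139 143 145 110  46  28  69 100 117 117 117 118]
172 [ 94 153 151 127 111 108 130 135 134 135 133 138  69] [ 86 139 137 116 101  97 119 123 121 119 117 117 116]
173 [ 87 117 135 141 139 136 135 133 132 129 132 140  84] [ 77 107 124 128 126 122 121 120 119 116 116 117 117]
174 [142 137 135 142 142 137 130 132 131 131 133 138  83] [129 126 123 129 128 126 118 122 118 119 119 119 119]
175 [139 139 135 138 143 138 131 131 131 132 135 140 103] [126 125 124 125 129 126 119 120 120 119 120 121 122]
```

Run:
```python
from h import *
np.set_printoptions(linewidth=220)
c=load("side0.npz");t=(load("side0.npz")["pixels"].astype(int)[:,:,0]+load("side1.npz")["pixels"].astype(int)[:,:,0]*0)
print("     ",np.arange(296,316))
for v in range(214,228): print(v,t[v,296:316])
cv2.imwrite("pics/e8.png",zoom(c,294,210,28,22,28,1.5,2))
```

```text
[296 297 298 299 300 301 302 303 304 305 306 307 308 309 310 311 312 313 314 315]
214 [199 201 199 200 199 196 190 195 196 197 194 167 161 125 119 115 115 124 120 119]
215 [197 199 200 190 194 194 192 195 199 199 193 188 182 143 131 122 122 120 123 120]
216 [192 195 191 196 193 192 203 199 186 171 171 165 159 156 153 142 126 118 121 123]
217 [189 194 196 197 197 205 200 199 167 119 140 159 160 160 166 155 143 127 121 123]
218 [196 198 203 201 205 204 203 184 169 131 137 154 161 161 154 157 153 142 128 122]
219 [195 196 203 206 204 186 178 161 165 156 135 127 146 155 157 152 156 150 140 125]
220 [171 179 188 179 178 165 144 131 134 130 117  96 101 129 153 152 152 150 145 133]
221 [159 165 160 152 142 136 125 112 107 102  95  93  82 116 151 149 146 150 149 146]
222 [161 159 161 151 127 106 102  95  96 112 116 111 123 139 153 150 153 146 146 149]
223 [165 159 155 156 136 108  96 103 119 133 140 145 146 152 151 147 150 150 150 151]
224 [156 161 154 155 151 137 125 129 142 151 153 149 149 156 150 148 153 148 139 136]
225 [134 153 154 155 151 158 143 150 157 154 149 156 152 150 150 150 137 121 105 107]
226 [ 96 130 151 159 160 155 151 150 151 148 156 151 149 142 134 123 105  90  94  95]
227 [ 76  93 118 144 149 154 151 156 157 151 146 133 122 110 102  92  95  96  93  97]
```

View pics/e8.png

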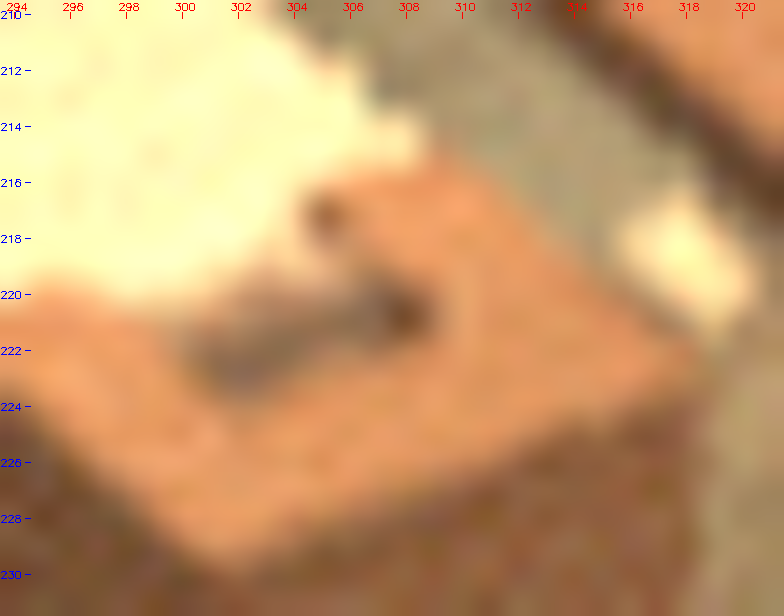

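```bash
python3 -m creep '[{"tx":0,"ty":0,"tz":-0.006,"rx":0,"ry":0,"rz":0},{"tx":-0.0035,"ty":-0.0023,"tz":0,"rx":0,"ry":0,"rz":0},{"tx":0,"ty":0,"tz":0,"rx":0,"ry":0,"rz":0}]'
python3 - <<'E'
from h import *
from cell import env
to(env,.6387,-.0998,.132,14.7)
np.set_printoptions(linewidth=220)
s=snap(env,"side",8);t=snap(env,"top",8)
cv2.imwrite("pics/e9.png",np.hstack([zoom(s,294,204,22,24,18,2,2),zoom(t,302,156,22,24,18,3,2)]))
E
```

```text
time_s: 10.38
tool_pos: [0.6385, -0.0996, 0.1378]
tool_rot: [-180.0, 0.1, 14.7]
force: [-0.1, 0.8, -1.6]
grip_width: 0.026
pose [ 0.6385 -0.0996  0.1378] [-1.7998e+02  6.0000e-02  1.4740e+01] F [-0.06  0.85 -1.59] grip 0.026 t 10.375 j7 -74.8
tx 0.0001 ty 0.0003 tz 0.0058 rz 0.04
```

View pics/e9.png

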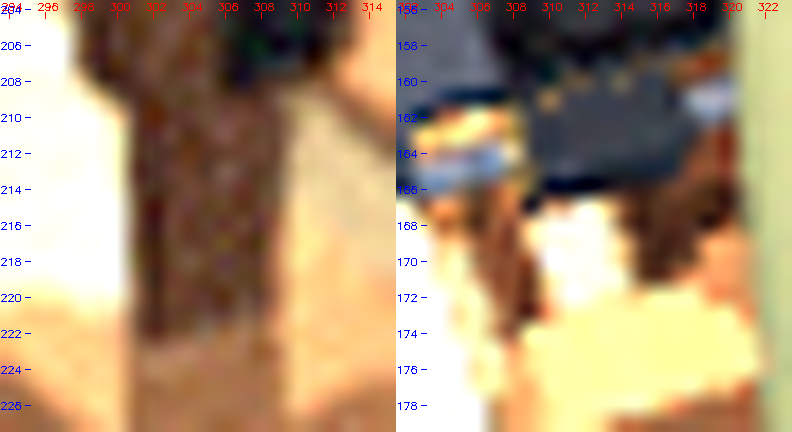

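Blade in side view ends near (302.3,222.5)–(308.6,221), and in the top view it fills the slot mouth at (315–318,166–170). Lower gently.

```bash
python3 -m creep '[{"tx":0,"ty":0,"tz":0.003,"rx":0,"ry":0,"rz":0},{"tx":0,"ty":0,"tz":0.003,"rx":0,"ry":0,"rz":0},{"tx":0,"ty":0,"tz":0.003,"rx":0,"ry":0,"rz":0},{"tx":0,"ty":0,"tz":0,"rx":0,"ry":0,"rz":0}]'
```

```text
time_s: 10.98
tool_pos: [0.6388, -0.0998, 0.1288]
tool_rot: [-180.0, 0.0, 14.7]
force: [0.1, 0.3, -0.6]
grip_width: 0.0258
```

```bash
python3 -m creep '[{"tx":0,"ty":0,"tz":0.004,"rx":0,"ry":0,"rz":0},{"tx":0,"ty":0,"tz":0.004,"rx":0,"ry":0,"rz":0},{"tx":0,"ty":0,"tz":0.002,"rx":0,"ry":0,"rz":0},{"tx":0,"ty":0,"tz":0,"rx":0,"ry":0,"rz":0}]'
```

```text
time_s: 11.48
tool_pos: [0.639, -0.0998, 0.1191]
tool_rot: [-180.0, 0.0, 14.7]
force: [-0.4, -0.1, -0.7]
grip_width: 0.0258
```

```bash
python3 -m creep '[{"tx":0,"ty":0,"tz":0.003,"rx":0,"ry":0,"rz":0},{"tx":0,"ty":0,"tz":0.003,"rx":0,"ry":0,"rz":0},{"tx":0,"ty":0,"tz":0,"rx":0,"ry":0,"rz":0}]'; python3 -m creep '[{"tx":0,"ty":0,"tz":0.002,"rx":0,"ry":0,"rz":0},{"tx":0,"ty":0,"tz":0.002,"rx":0,"ry":0,"rz":0},{"tx":0,"ty":0,"tz":0,"rx":0,"ry":0,"rz":0}]'
```

```text
time_s: 11.85
tool_pos: [0.6389, -0.0998, 0.1129]
tool_rot: [-180.0, 0.0, 14.7]
force: [0.5, -0.4, -0.7]
grip_width: 0.0256
time_s: 12.22
tool_pos: [0.639, -0.0999, 0.1091]
tool_rot: [180.0, 0.0, 14.7]
force: [0.0, -0.1, -1.1]
grip_width: 0.0264
```

```bash
python3 -m creep '[{"tx":0,"ty":0,"tz":0.002,"rx":0,"ry":0,"rz":0},{"tx":0,"ty":0,"tz":0.002,"rx":0,"ry":0,"rz":0},{"tx":0,"ty":0,"tz":0,"rx":0,"ry":0,"rz":0}]'; python3 -m creep '[{"tx":0,"ty":0,"tz":0.002,"rx":0,"ry":0,"rz":0},{"tx":0,"ty":0,"tz":0,"rx":0,"ry":0,"rz":0}]'
```

```text
time_s: 12.6
tool_pos: [0.6392, -0.1004, 0.1052]
tool_rot: [180.0, -0.0, 14.7]
force: [1.5, -1.0, -1.0]
grip_width: 0.0258
time_s: 12.85
tool_pos: [0.6396, -0.1003, 0.104]
tool_rot: [179.9, -0.1, 14.7]
force: [-0.2, -1.5, 2.8]
grip_width: 0.0258
```

```bash
python3 -m creep '[{"tx":0,"ty":0,"tz":0,"rx":0,"ry":0,"rz":0},{"tx":0,"ty":0,"tz":0,"rx":0,"ry":0,"rz":0},{"tx":0,"ty":0,"tz":0,"rx":0,"ry":0,"rz":0},{"tx":0,"ty":0,"tz":0,"rx":0,"ry":0,"rz":0}]' 0.06
python3 - <<'E'
from h import *
from cell import env
to(env,.6387,-.0998,.132,14.7)
s=snap(env,"side",9)
cv2.imwrite("pics/f1.png",zoom(s,280,180,50,60,10,1.6))
E
```

```text
time_s: 13.35
tool_pos: [0.639, -0.0995, 0.1031]
tool_rot: [-180.0, 0.0, 14.7]
force: [0.4, -0.6, -0.2]
grip_width: 0.0561
pose [ 0.639  -0.0995  0.1031] [-1.7998e+02  2.0000e-02  1.4740e+01] F [ 0.4  -0.58 -0.23] grip 0.0561 t 13.35 j7 -75.3
tx -0.0003 ty 0.0002 tz -0.0289 rz 0.04
```

View pics/f1.png

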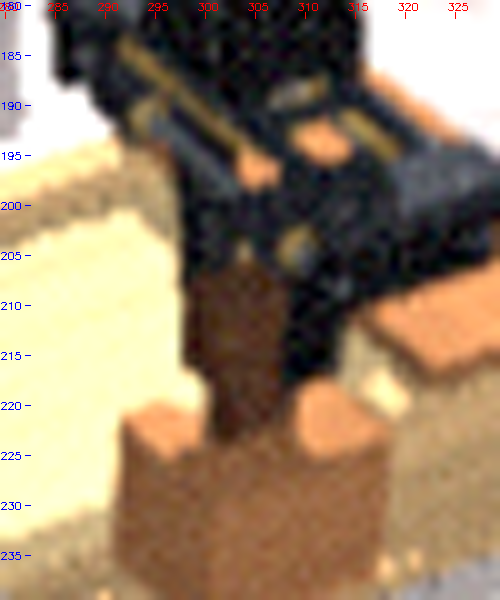

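```bash
python3 -m creep '[{"tx":0,"ty":0,"tz":-0.01,"rx":0,"ry":0,"rz":0},{"tx":0,"ty":0,"tz":-0.02,"rx":0,"ry":0,"rz":0},{"tx":0,"ty":0,"tz":-0.025,"rx":0,"ry":0,"rz":0},{"tx":0,"ty":0,"tz":-0.025,"rx":0,"ry":0,"rz":0},{"tx":0,"ty":0,"tz":-0.025,"rx":0,"ry":0,"rz":0},{"tx":0,"ty":0,"tz":-0.015,"rx":0,"ry":0,"rz":0}]' 0.07
python3 - <<'E'
from h import *
from cell import env
to(env,.6387,-.0998,.132,14.7)
s=snap(env,"side",10);t=snap(env,"top",10)
cv2.imwrite("pics/f2.png",np.hstack([zoom(s,280,180,50,60,8,1.6),zoom(t,285,140,50,60,8,1.6)]))
cv2.imwrite("pics/f3.png",np.hstack([zoom(s,190,130,60,60,6,1.6),zoom(t,150,195,60,60,6,1.6)]))
E
```

```text
time_s: 14.15
tool_pos: [0.6401, -0.0997, 0.2266]
tool_rot: [179.9, -0.2, 14.7]
force: [-0.9, -0.0, 0.0]
grip_width: 0.07
pose [ 0.6401 -0.0997  0.2266] [179.91  -0.2   14.73] F [-0.94 -0.02  0.02] grip 0.07 t 14.15 j7 -73.9
tx -0.0013 ty -0.0003 tz 0.0946 rz 0.03
```

View pics/f2.png

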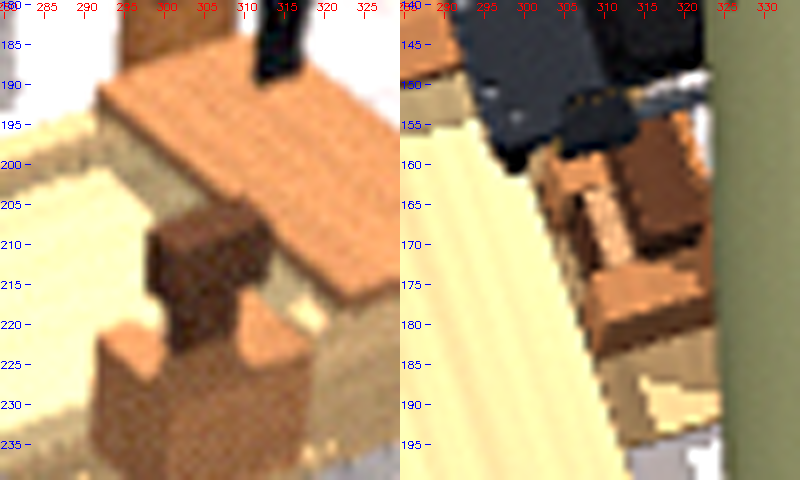

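View pics/f3.png

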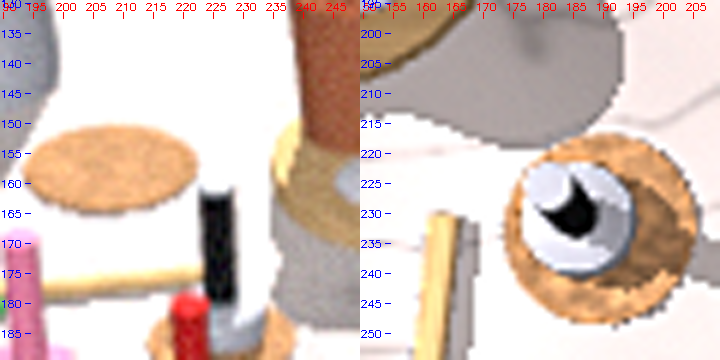

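Run:
```python
from h import *
t=load("top10.npz");s=load("side10.npz")
print("mat",onz(t,(189.7,232.7),.004), "r",np.linalg.norm(onz(t,(189.7+16,232.7),.004)-onz(t,(189.7,232.7),.004)))
print("disc",onz(t,(185.7,231),.012));
for z in (.125,.129,.135):print("top",z,onz(t,(180.8,224.8),z),onz(s,(225.5,162),z))
print(tri(t,(180.8,224.8),s,(225.8,162)))
cv2.imwrite("pics/f4.png",np.hstack([zoom(s,210,150,33,45,12,1.6,3),zoom(t,170,210,33,45,12,1.6,3)]))
```

```text
mat [0.42969612 0.32544075 0.004     ] r 0.054597627215693785
disc [0.43437884 0.33800334 0.012     ]
top 0.125 [0.43589377 0.33652481 0.125     ] [0.43464191 0.32304041 0.125     ]
top 0.129 [0.43518583 0.33586119 0.129     ] [0.4333877  0.31608661 0.129     ]
top 0.135 [0.43412392 0.33486577 0.135     ] [0.43150638 0.3056559  0.135     ]
(array([0.43804528, 0.33795453, 0.11617272]), np.float64(0.0011648612044077688))
```

View pics/f4.png

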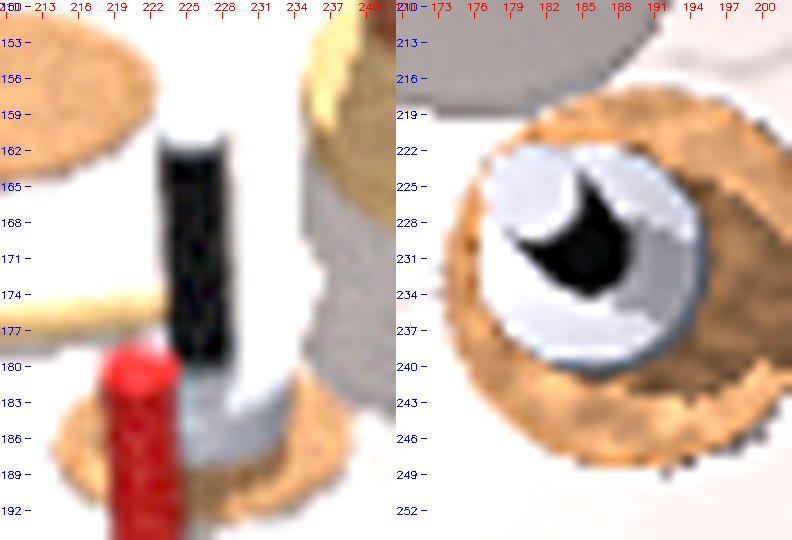

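Run:
```python
from h import *
t=load("top10.npz");s=load("side10.npz")
P=np.array([.436,.337])
for n,p,z in(("red",(231,245.8),.01),("pink",(196.5,275),.01),("crock",(118,183),.166),("canister",(147,149),.195),("lid",(150,187),.06),("ttable",(140,175),.036),("mug",(349.5,270),.09),("jar",(218,139),.1),("spatula handle end",(163,231),.01)):
    X=onz(t,p,z)[:2];d=X-P;print(n,X.round(3),"dist",np.linalg.norm(d).round(3),"az",np.degrees(np.arctan2(d[1],d[0])).round(0))
for v in (160,160.5,161,161.5): print(tri(t,(180.8,225),s,(225.4,v)))
```

```text
red [0.383 0.184] dist 0.162 az -109.0
pink [0.286 0.298] dist 0.155 az -166.0
crock [0.564 0.532] dist 0.233 az 57.0
canister [0.666 0.438] dist 0.251 az 24.0
lid [0.578 0.455] dist 0.184 az 40.0
ttable [0.627 0.497] dist 0.249 az 40.0
mug [ 0.292 -0.197] dist 0.553 az -105.0
jar [0.732 0.224] dist 0.317 az -21.0
spatula handle end [0.435 0.416] dist 0.079 az 90.0
(array([0.43590383, 0.33609187, 0.1271293 ]), np.float64(0.002034212366152868))
(array([0.436133  , 0.33654604, 0.12447862]), np.float64(0.001561955650364247))
(array([0.43636253, 0.33700086, 0.12182333]), np.float64(0.0010888413314396783))
(array([0.43659244, 0.33745633, 0.11916342]), np.float64(0.0006148671977046828))
```

```bash
python3 -m creep '[{"tx":0,"ty":0,"tz":0,"rx":0,"ry":0,"rz":-9},{"tx":0,"ty":0,"tz":0,"rx":0,"ry":0,"rz":-9},{"tx":0,"ty":0,"tz":0,"rx":0,"ry":0,"rz":-9},{"tx":0,"ty":0,"tz":0,"rx":0,"ry":0,"rz":-9},{"tx":0,"ty":0,"tz":0,"rx":0,"ry":0,"rz":-9},{"tx":0.01,"ty":-0.0144,"tz":0,"rx":0,"ry":0,"rz":0},{"tx":0.02,"ty":-0.029,"tz":0,"rx":0,"ry":0,"rz":0},{"tx":0.02,"ty":-0.029,"tz":0,"rx":0,"ry":0,"rz":0},{"tx":0.02,"ty":-0.029,"tz":0,"rx":0,"ry":0,"rz":0},{"tx":0.02,"ty":-0.029,"tz":0,"rx":0,"ry":0,"rz":0},{"tx":0.02,"ty":-0.029,"tz":0,"rx":0,"ry":0,"rz":0},{"tx":0.02,"ty":-0.029,"tz":0,"rx":0,"ry":0,"rz":0},{"tx":0.02,"ty":-0.029,"tz":0,"rx":0,"ry":0,"rz":0},{"tx":0.02,"ty":-0.029,"tz":0,"rx":0,"ry":0,"rz":0},{"tx":0.02,"ty":-0.029,"tz":0,"rx":0,"ry":0,"rz":0},{"tx":0.02,"ty":-0.029,"tz":0,"rx":0,"ry":0,"rz":0},{"tx":0.02,"ty":-0.029,"tz":0,"rx":0,"ry":0,"rz":0},{"tx":0.02,"ty":-0.029,"tz":0,"rx":0,"ry":0,"rz":0},{"tx":0.014,"ty":-0.02,"tz":0,"rx":0,"ry":0,"rz":0},{"tx":0,"ty":0,"tz":0,"rx":0,"ry":0,"rz":0}]' 0.087
python3 - <<'E'
from h import *
from cell import env
to(env,.436,.337,.072,59.7)
s=snap(env,"side",11);t=snap(env,"top",11)
cv2.imwrite("pics/g1.png",np.hstack([zoom(s,185,90,60,110,5,1.6),zoom(t,140,180,90,110,5,1.6)]))
E
```

```text
time_s: 16.75
tool_pos: [0.4392, 0.3234, 0.2231]
tool_rot: [-180.0, 0.0, 59.9]
force: [0.0, 0.0, -0.2]
grip_width: 0.0874
pose [0.4392 0.3234 0.2231] [-1.7995e+02  2.0000e-02  5.9920e+01] F [ 0.05  0.03 -0.19] grip 0.0874 t 16.75 j7 -74.4
tx 0.0102 ty -0.0096 tz 0.1511 rz 0.22
```

View pics/g1.png

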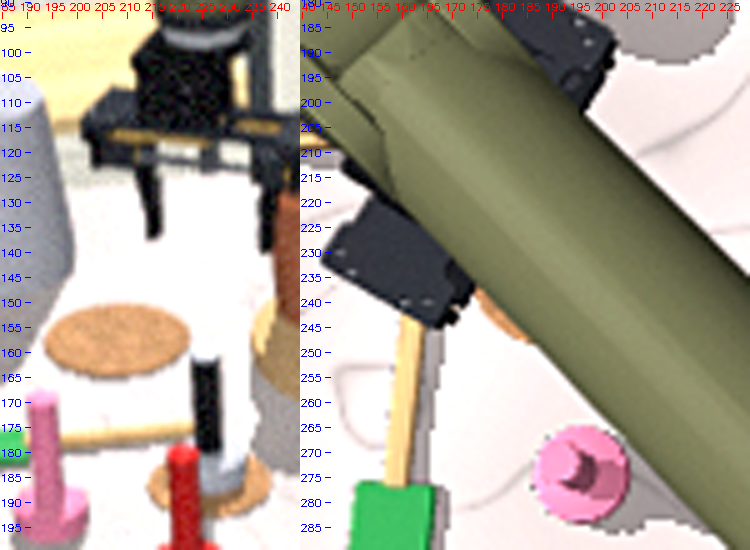

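```bash
python3 -m creep '[{"tx":0.005,"ty":-0.005,"tz":0.005,"rx":0,"ry":0,"rz":0},{"tx":0.005,"ty":-0.0046,"tz":0.02,"rx":0,"ry":0,"rz":0},{"tx":0,"ty":0,"tz":0.025,"rx":0,"ry":0,"rz":0},{"tx":0,"ty":0,"tz":0.025,"rx":0,"ry":0,"rz":0},{"tx":0,"ty":0,"tz":0.01,"rx":0,"ry":0,"rz":0},{"tx":0,"ty":0,"tz":0,"rx":0,"ry":0,"rz":0}]'
python3 - <<'E'
from h import *
from cell import env
to(env,.436,.337,.072,59.7)
s=snap(env,"side",12)
cv2.imwrite("pics/g2.png",zoom(s,185,110,70,90,6,1.6))
for z in(.1,.14,.15): print(z,proj(s,[.436,.337,z]))
E
```

```text
time_s: 17.6
tool_pos: [0.4382, 0.3341, 0.1373]
tool_rot: [-179.9, 0.1, 59.7]
force: [-0.1, -0.2, -0.3]
grip_width: 0.0871
pose [0.4382 0.3341 0.1373] [-1.7993e+02  9.0000e-02  5.9720e+01] F [-0.12 -0.16 -0.26] grip 0.0871 t 17.6 j7 -78.7
tx 0.0014 ty -0.0033 tz 0.0653 rz 0.02
0.1 [225.37618175 165.49281336]
0.14 [225.03554998 157.28900157]
0.15 [224.9492432  155.21037973]
```

View pics/g2.png

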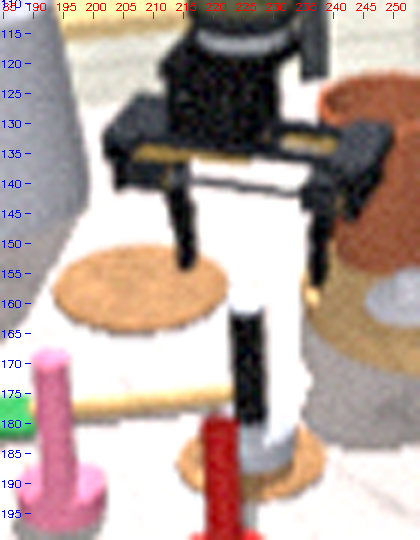

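```bash
python3 -m creep '[{"tx":0.0014,"ty":-0.0033,"tz":0,"rx":0,"ry":0,"rz":0},{"tx":0,"ty":0,"tz":0.012,"rx":0,"ry":0,"rz":0},{"tx":0,"ty":0,"tz":0.014,"rx":0,"ry":0,"rz":0},{"tx":0,"ty":0,"tz":0.014,"rx":0,"ry":0,"rz":0},{"tx":0,"ty":0,"tz":0.014,"rx":0,"ry":0,"rz":0},{"tx":0,"ty":0,"tz":0.01,"rx":0,"ry":0,"rz":0},{"tx":0,"ty":0,"tz":0,"rx":0,"ry":0,"rz":0}]'
python3 - <<'E'
from h import *
from cell import env
to(env,.436,.337,.072,59.7)
s=snap(env,"side",13)
cv2.imwrite("pics/g3.png",zoom(s,195,120,60,75,8,1.6))
E
```

```text
time_s: 18.52
tool_pos: [0.4359, 0.3369, 0.0732]
tool_rot: [-179.9, 0.1, 59.7]
force: [-0.3, -1.0, -0.3]
grip_width: 0.0868
pose [0.4359 0.3369 0.0732] [-1.7994e+02  1.0000e-01  5.9740e+01] F [-0.28 -1.01 -0.34] grip 0.0868 t 18.525 j7 -81.9
tx 0.0001 ty 0.0000 tz 0.0012 rz 0.04
```

View pics/g3.png

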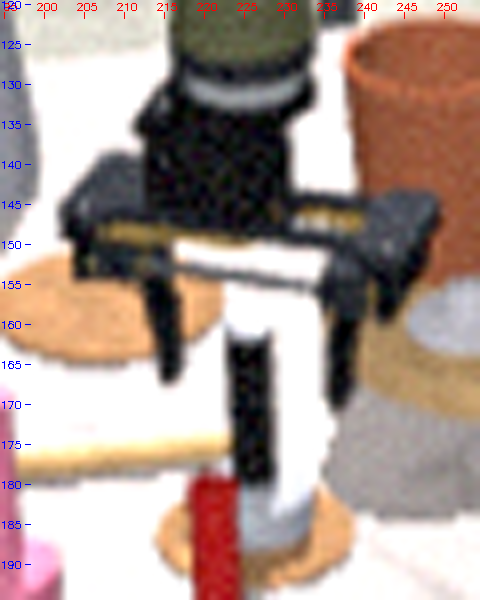

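```bash
python3 -m creep '[{"tx":0,"ty":0,"tz":0.007,"rx":0,"ry":0,"rz":0},{"tx":0,"ty":0,"tz":0.005,"rx":0,"ry":0,"rz":0},{"tx":0,"ty":0,"tz":0,"rx":0,"ry":0,"rz":0}]'; python3 -m creep '[{"tx":0,"ty":0,"tz":0,"rx":0,"ry":0,"rz":0},{"tx":0,"ty":0,"tz":0,"rx":0,"ry":0,"rz":0},{"tx":0,"ty":0,"tz":0,"rx":0,"ry":0,"rz":0},{"tx":0,"ty":0,"tz":0,"rx":0,"ry":0,"rz":0},{"tx":0,"ty":0,"tz":0,"rx":0,"ry":0,"rz":0},{"tx":0,"ty":0,"tz":0,"rx":0,"ry":0,"rz":0},{"tx":0,"ty":0,"tz":0,"rx":0,"ry":0,"rz":0},{"tx":0,"ty":0,"tz":0,"rx":0,"ry":0,"rz":0}]' 0.01 15
python3 -m creep '[{"tx":0,"ty":0,"tz":0,"rx":0,"ry":0,"rz":0},{"tx":0,"ty":0,"tz":0,"rx":0,"ry":0,"rz":0}]' 0.01 50
```

```text
time_s: 18.95
tool_pos: [0.4363, 0.3371, 0.0619]
tool_rot: [-180.0, 0.0, 59.7]
force: [-1.1, 0.3, -0.4]
grip_width: 0.0868
time_s: 19.95
tool_pos: [0.436, 0.3375, 0.0621]
tool_rot: [-180.0, 0.0, 59.7]
force: [-1.8, 0.6, -1.1]
grip_width: 0.0256
time_s: 20.2
tool_pos: [0.4361, 0.3375, 0.0621]
tool_rot: [-180.0, 0.0, 59.7]
force: [-2.3, 1.0, -1.2]
grip_width: 0.0255
```

```bash
python3 -m creep '[{"tx":0,"ty":0,"tz":-0.01,"rx":0,"ry":0,"rz":0},{"tx":0,"ty":0,"tz":-0.02,"rx":0,"ry":0,"rz":0},{"tx":0,"ty":0,"tz":-0.03,"rx":0,"ry":0,"rz":0},{"tx":0,"ty":0,"tz":-0.03,"rx":0,"ry":0,"rz":0},{"tx":0,"ty":0,"tz":-0.03,"rx":0,"ry":0,"rz":0},{"tx":0,"ty":0,"tz":-0.03,"rx":0,"ry":0,"rz":0},{"tx":0,"ty":0,"tz":-0.02,"rx":0,"ry":0,"rz":0},{"tx":0,"ty":0,"tz":-0.01,"rx":0,"ry":0,"rz":0},{"tx":0,"ty":0,"tz":0,"rx":0,"ry":0,"rz":0}]'
python3 - <<'E'
from h import *
from cell import env
to(env,.639,-.0995,.24,59.7)
s=snap(env,"side",14)
cv2.imwrite("pics/g4.png",zoom(s,185,70,70,90,6,1.6))
E
```

```text
time_s: 21.32
tool_pos: [0.4368, 0.3375, 0.2432]
tool_rot: [179.9, -0.1, 59.7]
force: [0.2, 0.5, -4.5]
grip_width: 0.0253
pose [0.4368 0.3375 0.2432] [ 1.7994e+02 -6.0000e-02  5.9730e+01] F [ 0.2   0.51 -4.48] grip 0.0253 t 21.325 j7 -76.2
tx -0.2754 ty 0.3949 tz 0.0032 rz 0.03
```

View pics/g4.png

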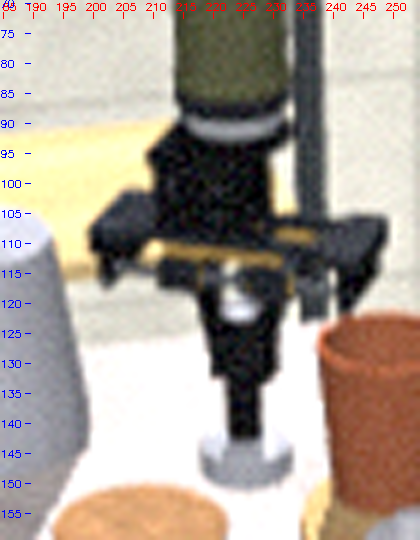

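Pounder hangs upright (disc at px (225,147)), 4.5 N weight. Carry it to above the wedge.

```bash
python3 -m creep '[{"tx":-0.01,"ty":0.0144,"tz":0,"rx":0,"ry":0,"rz":0},{"tx":-0.018,"ty":0.0258,"tz":0,"rx":0,"ry":0,"rz":0},{"tx":-0.018,"ty":0.0258,"tz":0,"rx":0,"ry":0,"rz":0},{"tx":-0.018,"ty":0.0258,"tz":0,"rx":0,"ry":0,"rz":0},{"tx":-0.018,"ty":0.0258,"tz":0,"rx":0,"ry":0,"rz":0},{"tx":-0.018,"ty":0.0258,"tz":0,"rx":0,"ry":0,"rz":0},{"tx":-0.018,"ty":0.0258,"tz":0,"rx":0,"ry":0,"rz":0},{"tx":-0.018,"ty":0.0258,"tz":0,"rx":0,"ry":0,"rz":0},{"tx":-0.018,"ty":0.0258,"tz":0,"rx":0,"ry":0,"rz":0},{"tx":-0.018,"ty":0.0258,"tz":0,"rx":0,"ry":0,"rz":0},{"tx":-0.018,"ty":0.0258,"tz":0,"rx":0,"ry":0,"rz":0},{"tx":-0.018,"ty":0.0258,"tz":0,"rx":0,"ry":0,"rz":0},{"tx":-0.018,"ty":0.0258,"tz":0,"rx":0,"ry":0,"rz":0},{"tx":-0.018,"ty":0.0258,"tz":0,"rx":0,"ry":0,"rz":0},{"tx":-0.018,"ty":0.0258,"tz":0,"rx":0,"ry":0,"rz":0},{"tx":-0.0134,"ty":0.0193,"tz":0,"rx":0,"ry":0,"rz":0},{"tx":0,"ty":0,"tz":0,"rx":0,"ry":0,"rz":0}]'
python3 - <<'E'
from h import *
from cell import env
to(env,.639,-.0995,.24,59.7)
s=snap(env,"side",15);t=snap(env,"top",15)
cv2.imwrite("pics/g5.png",np.hstack([zoom(s,275,155,55,90,7,1.6),zoom(t,275,120,55,90,7,1.6)]))
E
```

```text
time_s: 23.5
tool_pos: [0.6386, -0.1024, 0.2408]
tool_rot: [-179.9, 0.1, 59.5]
force: [0.4, 0.4, -3.9]
grip_width: 0.0252
pose [ 0.6386 -0.1024  0.2408] [-1.799e+02  8.000e-02  5.951e+01] F [ 0.39  0.38 -3.9 ] grip 0.0252 t 23.5 j7 -30.3
tx 0.0027 ty -0.0011 tz 0.0008 rz -0.19
```

View pics/g5.png

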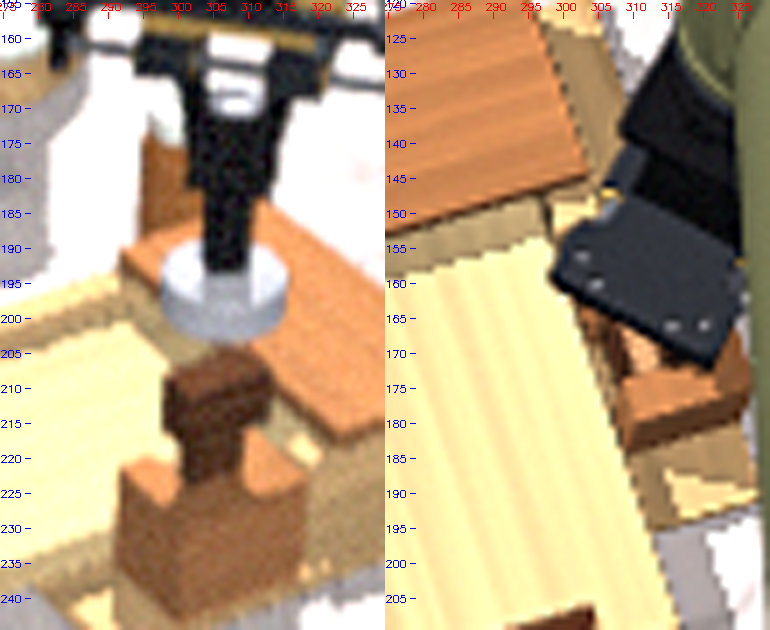

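```bash
python3 -m creep '[{"tx":0.0027,"ty":-0.0011,"tz":0.005,"rx":0,"ry":0,"rz":0},{"tx":0,"ty":0,"tz":0.01,"rx":0,"ry":0,"rz":0},{"tx":0,"ty":0,"tz":0.01,"rx":0,"ry":0,"rz":0},{"tx":0,"ty":0,"tz":0.006,"rx":0,"ry":0,"rz":0},{"tx":0,"ty":0,"tz":0.004,"rx":0,"ry":0,"rz":0},{"tx":0,"ty":0,"tz":0.003,"rx":0,"ry":0,"rz":0},{"tx":0,"ty":0,"tz":0.002,"rx":0,"ry":0,"rz":0}]'; python3 -m creep '[{"tx":0,"ty":0,"tz":0.003,"rx":0,"ry":0,"rz":0},{"tx":0,"ty":0,"tz":0.003,"rx":0,"ry":0,"rz":0}]'
```

```text
time_s: 24.48
tool_pos: [0.6393, -0.0967, 0.2023]
tool_rot: [180.0, -0.0, 59.7]
force: [-0.7, -0.3, -4.1]
grip_width: 0.0253
time_s: 24.72
tool_pos: [0.6397, -0.0966, 0.1975]
tool_rot: [179.9, -0.0, 59.7]
force: [-0.7, 0.3, 2.4]
grip_width: 0.0249
```

```bash
python3 -m creep '[{"tx":0,"ty":0,"tz":0.003,"rx":0,"ry":0,"rz":0},{"tx":0,"ty":0,"tz":0.003,"rx":0,"ry":0,"rz":0},{"tx":0,"ty":0,"tz":0,"rx":0,"ry":0,"rz":0}]'
python3 - <<'E'
from h import *
from cell import env
s=snap(env,"side",16)
cv2.imwrite("pics/g6.png",zoom(s,275,175,55,70,8,1.6))
E
```

```text
time_s: 25.1
tool_pos: [0.64, -0.0966, 0.191]
tool_rot: [179.9, -0.1, 59.7]
force: [-0.0, 1.2, 3.6]
grip_width: 0.0253
```

View pics/g6.png

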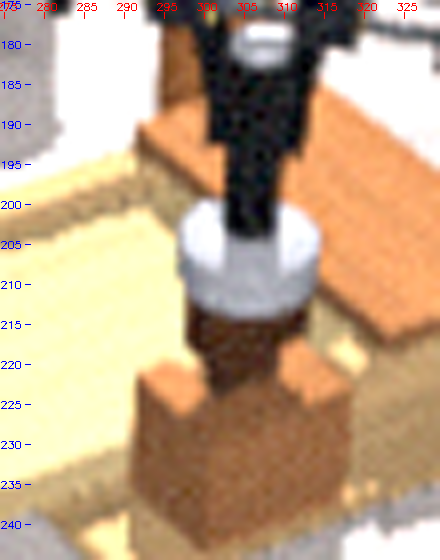

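```bash
python3 -m creep '[{"tx":0,"ty":0,"tz":-0.012,"rx":0,"ry":0,"rz":0},{"tx":-0.003,"ty":0.0007,"tz":-0.016,"rx":0,"ry":0,"rz":0},{"tx":0,"ty":0,"tz":0,"rx":0,"ry":0,"rz":0}]'
python3 - <<'E'
from h import *
from cell import env
to(env,.639,-.0995,.24,59.7)
s=snap(env,"side",17)
cv2.imwrite("pics/g7.png",zoom(s,275,175,55,70,8,1.6))
E
```

```text
time_s: 25.52
tool_pos: [0.639, -0.1004, 0.2199]
tool_rot: [179.9, -0.0, 59.7]
force: [-0.8, 0.5, -4.3]
grip_width: 0.0257
pose [ 0.639  -0.1004  0.2199] [ 1.7985e+02 -3.0000e-02  5.9680e+01] F [-0.8   0.54 -4.32] grip 0.0257 t 25.525 j7 -30.5
tx 0.0008 ty -0.0005 tz -0.0201 rz -0.02
```

View pics/g7.png

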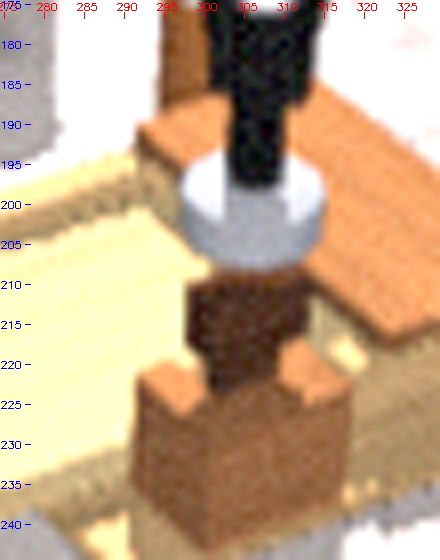

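```bash
python3 -m creep '[{"tx":0,"ty":0,"tz":0.012,"rx":0,"ry":0,"rz":0},{"tx":0,"ty":0,"tz":0.012,"rx":0,"ry":0,"rz":0},{"tx":0,"ty":0,"tz":0.005,"rx":0,"ry":0,"rz":0},{"tx":0,"ty":0,"tz":0.004,"rx":0,"ry":0,"rz":0},{"tx":0,"ty":0,"tz":0.004,"rx":0,"ry":0,"rz":0}]'; python3 -m creep '[{"tx":0,"ty":0,"tz":0.003,"rx":0,"ry":0,"rz":0},{"tx":0,"ty":0,"tz":0.003,"rx":0,"ry":0,"rz":0}]';python3 -m creep '[{"tx":0,"ty":0,"tz":0.003,"rx":0,"ry":0,"rz":0},{"tx":0,"ty":0,"tz":0,"rx":0,"ry":0,"rz":0}]'
```

```text
time_s: 26.2
tool_pos: [0.6389, -0.0991, 0.1835]
tool_rot: [179.9, -0.1, 59.7]
force: [-1.9, 1.4, 8.6]
grip_width: 0.0255
time_s: 26.45
tool_pos: [0.6391, -0.099, 0.1788]
tool_rot: [179.8, -0.1, 59.7]
force: [-3.9, 0.7, 11.8]
grip_width: 0.0254
time_s: 26.7
tool_pos: [0.6391, -0.099, 0.1757]
tool_rot: [179.8, -0.1, 59.7]
force: [-3.5, 1.4, 10.7]
grip_width: 0.0249
```

```bash
python3 -m creep '[{"tx":0,"ty":0,"tz":0.003,"rx":0,"ry":0,"rz":0},{"tx":0,"ty":0,"tz":0,"rx":0,"ry":0,"rz":0}]'; python3 -m creep '[{"tx":0,"ty":0,"tz":0.002,"rx":0,"ry":0,"rz":0},{"tx":0,"ty":0,"tz":0,"rx":0,"ry":0,"rz":0}]';python3 -m creep '[{"tx":0,"ty":0,"tz":0.002,"rx":0,"ry":0,"rz":0},{"tx":0,"ty":0,"tz":0,"rx":0,"ry":0,"rz":0}]'
```

```text
time_s: 26.95
tool_pos: [0.6391, -0.099, 0.1731]
tool_rot: [179.8, -0.1, 59.7]
force: [-2.7, 1.6, 12.4]
grip_width: 0.0256
time_s: 27.2
tool_pos: [0.6392, -0.099, 0.172]
tool_rot: [179.8, -0.1, 59.7]
force: [-5.1, 0.7, 15.6]
grip_width: 0.0252
time_s: 27.45
tool_pos: [0.6393, -0.099, 0.1719]
tool_rot: [179.8, -0.1, 59.7]
force: [-9.1, 0.4, 22.6]
grip_width: 0.0252
```

```bash
python3 -m creep '[{"tx":0,"ty":0,"tz":-0.012,"rx":0,"ry":0,"rz":0},{"tx":0,"ty":0,"tz":-0.016,"rx":0,"ry":0,"rz":0},{"tx":0,"ty":0,"tz":-0.01,"rx":0,"ry":0,"rz":0},{"tx":0,"ty":0,"tz":0,"rx":0,"ry":0,"rz":0}]'
python3 - <<'E'
from h import *
from cell import env
to(env,.639,-.0995,.24,59.7)
s=snap(env,"side",18)
cv2.imwrite("pics/g8.png",zoom(s,275,175,55,70,8,1.6))
E
```

```text
time_s: 27.95
tool_pos: [0.6389, -0.0996, 0.204]
tool_rot: [179.9, -0.0, 59.7]
force: [-0.5, 0.0, -4.5]
grip_width: 0.0255
pose [ 0.6389 -0.0996  0.204 ] [ 1.7993e+02 -3.0000e-02  5.9730e+01] F [-0.48  0.01 -4.55] grip 0.0255 t 27.95 j7 -30.7
tx 0.0002 ty 0.0000 tz -0.0360 rz 0.03
```

View pics/g8.png

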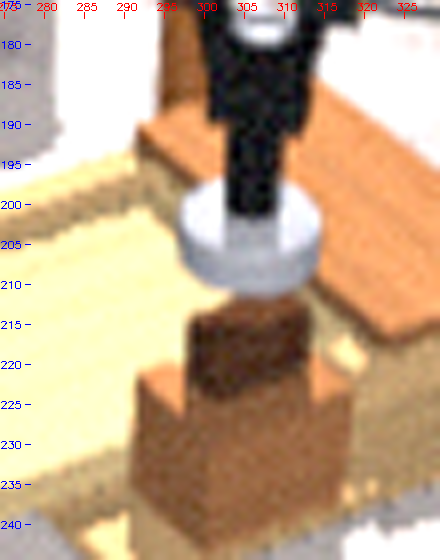

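Head sits on the block (bottom edge ~ (302,224)). Final tap.

```bash
python3 -m creep '[{"tx":0,"ty":0,"tz":0.012,"rx":0,"ry":0,"rz":0},{"tx":0,"ty":0,"tz":0.012,"rx":0,"ry":0,"rz":0},{"tx":0,"ty":0,"tz":0.005,"rx":0,"ry":0,"rz":0},{"tx":0,"ty":0,"tz":0.003,"rx":0,"ry":0,"rz":0},{"tx":0,"ty":0,"tz":0.003,"rx":0,"ry":0,"rz":0},{"tx":0,"ty":0,"tz":0.003,"rx":0,"ry":0,"rz":0},{"tx":0,"ty":0,"tz":0,"rx":0,"ry":0,"rz":0}]'; python3 -m creep '[{"tx":0,"ty":0,"tz":0.002,"rx":0,"ry":0,"rz":0},{"tx":0,"ty":0,"tz":0,"rx":0,"ry":0,"rz":0}]'
```

```text
time_s: 28.88
tool_pos: [0.6375, -0.0995, 0.1721]
tool_rot: [179.9, 0.1, 59.7]
force: [-13.7, 0.3, 24.7]
grip_width: 0.025
time_s: 29.12
tool_pos: [0.6375, -0.0995, 0.172]
tool_rot: [179.9, 0.1, 59.7]
force: [-16.4, 0.5, 32.3]
grip_width: 0.0258
```

```bash
python3 -m creep '[{"tx":0,"ty":0,"tz":-0.012,"rx":0,"ry":0,"rz":0},{"tx":0,"ty":0,"tz":-0.016,"rx":0,"ry":0,"rz":0},{"tx":0,"ty":0,"tz":-0.02,"rx":0,"ry":0,"rz":0},{"tx":0,"ty":0,"tz":-0.02,"rx":0,"ry":0,"rz":0},{"tx":0,"ty":0,"tz":-0.016,"rx":0,"ry":0,"rz":0},{"tx":0,"ty":0,"tz":0,"rx":0,"ry":0,"rz":0}]'
python3 - <<'E'
from h import *
from cell import env
to(env,.432,.329,.24,59.7)
s=snap(env,"side",19);t=snap(env,"top",19)
cv2.imwrite("pics/g9.png",zoom(s,275,165,55,75,8,1.6))
E
```

```text
time_s: 29.88
tool_pos: [0.6394, -0.0995, 0.2493]
tool_rot: [179.8, -0.1, 59.7]
force: [1.1, -0.9, -5.0]
grip_width: 0.025
pose [ 0.6394 -0.0995  0.2493] [ 1.7982e+02 -7.0000e-02  5.9740e+01] F [ 1.06 -0.87 -5.04] grip 0.025 t 29.875 j7 -30.3
tx 0.2656 ty -0.3951 tz 0.0093 rz 0.04
```

View pics/g9.png

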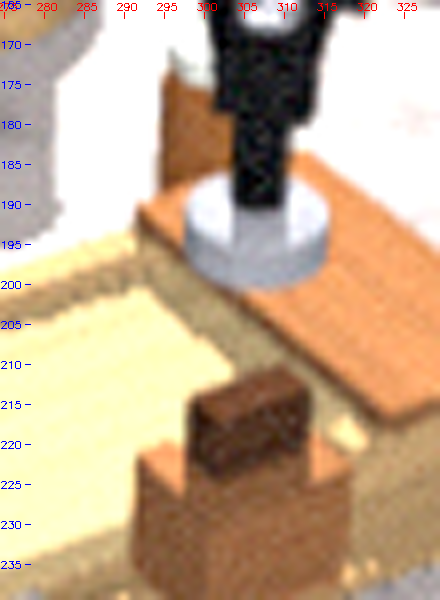

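```bash
python3 -m creep '[{"tx":0.009,"ty":-0.0134,"tz":0,"rx":0,"ry":0,"rz":0},{"tx":0.0177,"ty":-0.0263,"tz":0,"rx":0,"ry":0,"rz":0},{"tx":0.0177,"ty":-0.0263,"tz":0,"rx":0,"ry":0,"rz":0},{"tx":0.0177,"ty":-0.0263,"tz":0,"rx":0,"ry":0,"rz":0},{"tx":0.0177,"ty":-0.0263,"tz":0,"rx":0,"ry":0,"rz":0},{"tx":0.0177,"ty":-0.0263,"tz":0,"rx":0,"ry":0,"rz":0},{"tx":0.0177,"ty":-0.0263,"tz":0,"rx":0,"ry":0,"rz":0},{"tx":0.0177,"ty":-0.0263,"tz":0,"rx":0,"ry":0,"rz":0},{"tx":0.0177,"ty":-0.0263,"tz":0,"rx":0,"ry":0,"rz":0},{"tx":0.0177,"ty":-0.0263,"tz":0,"rx":0,"ry":0,"rz":0},{"tx":0.0177,"ty":-0.0263,"tz":0,"rx":0,"ry":0,"rz":0},{"tx":0.0177,"ty":-0.0263,"tz":0,"rx":0,"ry":0,"rz":0},{"tx":0.0177,"ty":-0.0263,"tz":0,"rx":0,"ry":0,"rz":0},{"tx":0.0177,"ty":-0.0263,"tz":0,"rx":0,"ry":0,"rz":0},{"tx":0.0177,"ty":-0.0263,"tz":0,"rx":0,"ry":0,"rz":0},{"tx":0.009,"ty":-0.0134,"tz":0,"rx":0,"ry":0,"rz":0},{"tx":0,"ty":0,"tz":0,"rx":0,"ry":0,"rz":0}]'
python3 - <<'E'
from h import *
from cell import env
to(env,.432,.329,.07,59.7)
E
```

```text
time_s: 32.1
tool_pos: [0.4298, 0.33, 0.247]
tool_rot: [-180.0, 0.0, 59.9]
force: [-0.9, -0.2, -4.6]
grip_width: 0.0256
pose [0.4298 0.33   0.247 ] [-1.7999e+02  4.0000e-02  5.9910e+01] F [-0.92 -0.17 -4.59] grip 0.0256 t 32.1 j7 -75.0
tx 0.0003 ty 0.0024 tz 0.1770 rz 0.21
```

```bash
python3 -m creep '[{"tx":0,"ty":0.002,"tz":0.015,"rx":0,"ry":0,"rz":0},{"tx":0,"ty":0,"tz":0.03,"rx":0,"ry":0,"rz":0},{"tx":0,"ty":0,"tz":0.03,"rx":0,"ry":0,"rz":0},{"tx":0,"ty":0,"tz":0.03,"rx":0,"ry":0,"rz":0},{"tx":0,"ty":0,"tz":0.03,"rx":0,"ry":0,"rz":0},{"tx":0,"ty":0,"tz":0.02,"rx":0,"ry":0,"rz":0},{"tx":0,"ty":0,"tz":0.01,"rx":0,"ry":0,"rz":0},{"tx":0,"ty":0,"tz":0,"rx":0,"ry":0,"rz":0}]'
python3 - <<'E'
from h import *
from cell import env
to(env,.432,.329,.062,59.7)
s=snap(env,"side",20)
cv2.imwrite("pics/h1.png",zoom(s,195,130,55,65,8,1.6))
E
```

```text
time_s: 33.1
tool_pos: [0.4329, 0.3276, 0.0819]
tool_rot: [-180.0, 0.0, 59.7]
force: [0.2, -0.9, -4.4]
grip_width: 0.025
pose [0.4329 0.3276 0.0819] [-1.7998e+02  4.0000e-02  5.9700e+01] F [ 0.16 -0.86 -4.36] grip 0.025 t 33.1 j7 -80.6
tx 0.0008 ty -0.0015 tz 0.0199 rz 0.00
```

View pics/h1.png

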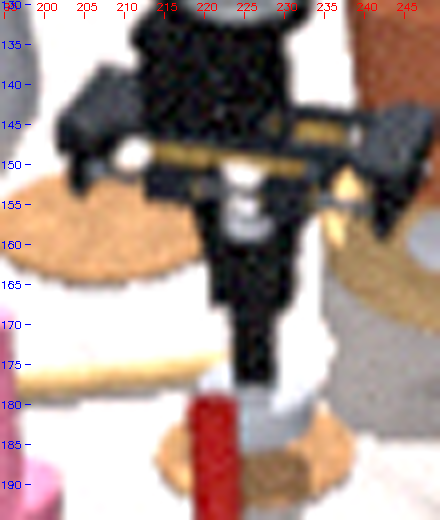

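```bash
python3 -m creep '[{"tx":0,"ty":0,"tz":0.008,"rx":0,"ry":0,"rz":0},{"tx":0,"ty":0,"tz":0.005,"rx":0,"ry":0,"rz":0},{"tx":0,"ty":0,"tz":0.003,"rx":0,"ry":0,"rz":0},{"tx":0,"ty":0,"tz":0.002,"rx":0,"ry":0,"rz":0},{"tx":0,"ty":0,"tz":0.001,"rx":0,"ry":0,"rz":0},{"tx":0,"ty":0,"tz":0,"rx":0,"ry":0,"rz":0}]'; python3 -m creep '[{"tx":0,"ty":0,"tz":0.001,"rx":0,"ry":0,"rz":0},{"tx":0,"ty":0,"tz":0,"rx":0,"ry":0,"rz":0}]'
```

```text
time_s: 33.9
tool_pos: [0.4328, 0.328, 0.0633]
tool_rot: [180.0, 0.0, 59.7]
force: [1.7, 0.1, -4.4]
grip_width: 0.025
time_s: 34.15
tool_pos: [0.4328, 0.328, 0.0623]
tool_rot: [180.0, 0.0, 59.7]
force: [0.9, -0.4, -4.3]
grip_width: 0.0251
```

```bash
python3 -m creep '[{"tx":0,"ty":0,"tz":0.001,"rx":0,"ry":0,"rz":0},{"tx":0,"ty":0,"tz":0,"rx":0,"ry":0,"rz":0}]'
```

```text
time_s: 34.4
tool_pos: [0.433, 0.3281, 0.0621]
tool_rot: [180.0, 0.0, 59.7]
force: [-2.2, -1.6, 3.8]
grip_width: 0.0254
```

Contact on the mat (force went from -4.3 to +3.8 N at the original height). Release.

```bash
python3 -m creep '[{"tx":0,"ty":0,"tz":-0.0008,"rx":0,"ry":0,"rz":0},{"tx":0,"ty":0,"tz":0,"rx":0,"ry":0,"rz":0}]' 0.01 15;python3 -m creep '[{"tx":0,"ty":0,"tz":0,"rx":0,"ry":0,"rz":0},{"tx":0,"ty":0,"tz":0,"rx":0,"ry":0,"rz":0},{"tx":0,"ty":0,"tz":0,"rx":0,"ry":0,"rz":0},{"tx":0,"ty":0,"tz":0,"rx":0,"ry":0,"rz":0},{"tx":0,"ty":0,"tz":0,"rx":0,"ry":0,"rz":0},{"tx":0,"ty":0,"tz":0,"rx":0,"ry":0,"rz":0}]' 0.08
python3 -m creep '[{"tx":0,"ty":0,"tz":-0.01,"rx":0,"ry":0,"rz":0},{"tx":0,"ty":0,"tz":-0.02,"rx":0,"ry":0,"rz":0},{"tx":0,"ty":0,"tz":-0.03,"rx":0,"ry":0,"rz":0},{"tx":0,"ty":0,"tz":-0.03,"rx":0,"ry":0,"rz":0},{"tx":0,"ty":0,"tz":-0.03,"rx":0,"ry":0,"rz":0},{"tx":0,"ty":0,"tz":-0.03,"rx":0,"ry":0,"rz":0},{"tx":0,"ty":0,"tz":-0.01,"rx":0,"ry":0,"rz":0},{"tx":0,"ty":0,"tz":0,"rx":0,"ry":0,"rz":0}]'
python3 - <<'E'
from h import *
from cell import env
s=snap(env,"side",21);t=snap(env,"top",21)
cv2.imwrite("pics/h2.png",np.hstack([zoom(s,195,130,55,70,7,1.6),zoom(t,140,190,55,70,7,1.6)]))
cv2.imwrite("pics/h3.png",cv2.resize(t["pixels"][:,:,::-1],(800,600)))
E
```

```text
time_s: 34.65
tool_pos: [0.4329, 0.3281, 0.0621]
tool_rot: [180.0, -0.0, 59.7]
force: [-1.9, -1.6, -0.5]
grip_width: 0.0257
time_s: 35.4
tool_pos: [0.4328, 0.328, 0.0621]
tool_rot: [180.0, 0.0, 59.7]
force: [0.1, -0.0, -0.8]
grip_width: 0.0763
time_s: 36.4
tool_pos: [0.4331, 0.3283, 0.2229]
tool_rot: [179.9, -0.1, 59.7]
force: [0.6, 0.8, 0.4]
grip_width: 0.08
```

View pics/h2.png

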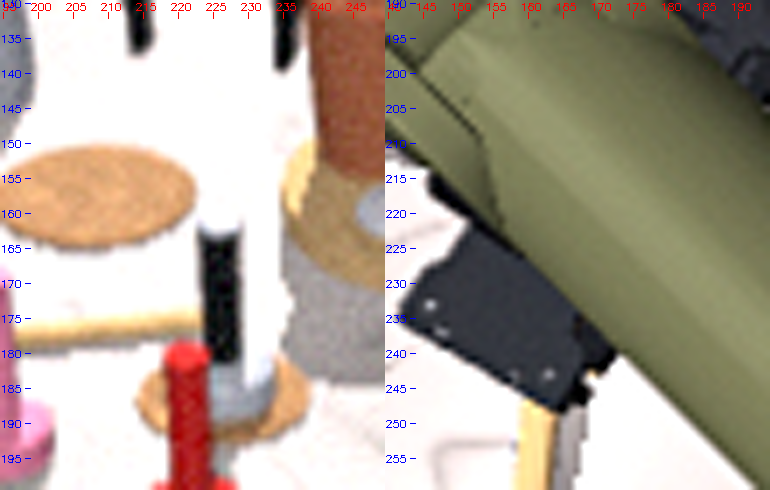

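View pics/h3.png

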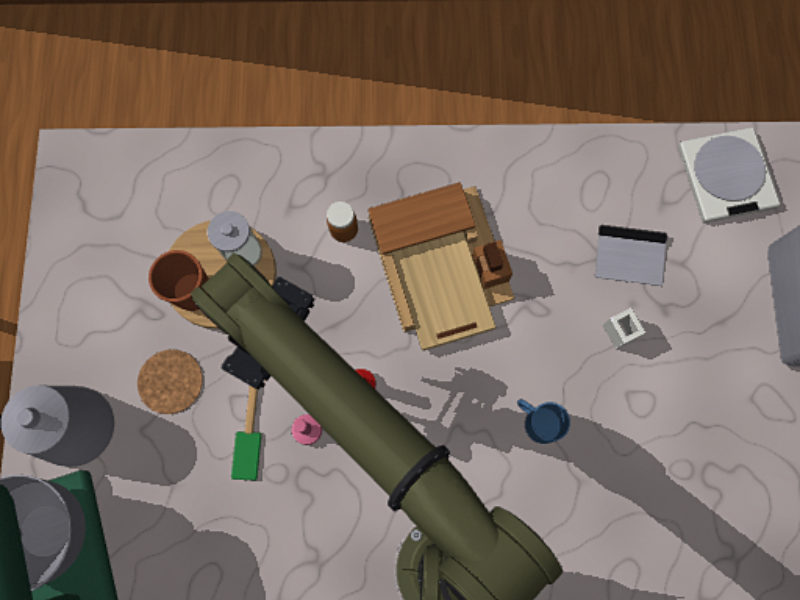

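Run:
```python
from h import *
a=load("top0.npz")["pixels"];b=load("top21.npz")["pixels"]
A=a[195:226,260:322].mean(2).astype(np.float32);B=b[195:226,260:322].mean(2).astype(np.float32)
print("board shift px",cv2.phaseCorrelate(A,B,cv2.createHanningWindow(A.shape[::-1],cv2.CV_32F)))
cv2.imwrite("pics/h4.png",np.hstack([zoom(load("top21.npz"),290,140,45,60,8,1.6),zoom(load("side21.npz"),280,190,45,60,8,1.6)]))
```

```text
board shift px ((-0.00618795868472688, 0.040479527999741194), 0.9921834084670991)
```

View pics/h4.png

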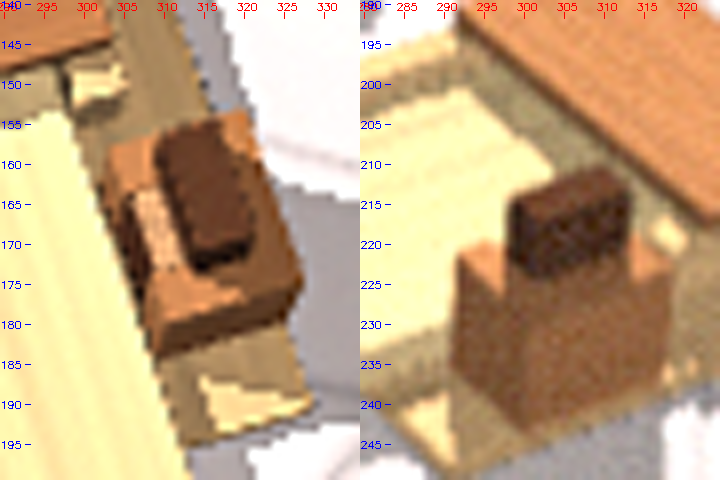

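The wedge is home and parallel to the slot, the shoe has moved over, and the board shift is about 0.04 px. I'm handing the job in.

Run:
```python
from cell import env
print(env.sign_off());print(env.get_obs()["time_s"])
```

```text
the job is handed in; nothing more can be done
None
the job is handed in; nothing more can be done
```

The job is handed in, at about 36.5 s of the 58 s allowed; no verdict was reported.

**Wedge:** I lifted it out of its holder and stood it in the slot with the shoulder about 28 mm above the block, then let go. The first try touched down on the block's rim at about 10 N. I lifted it, moved it about 4 mm and it dropped in.

**Tapping:** I used only the pounder:
- The first tap drove the wedge several millimetres at about 8 N, and I then lifted the pounder about 29 mm clear.
- The second tap took it home.
- After another lift of about 30 mm, the last tap rose to 32 N on the wrist with no further movement.

**Pounder:** It stands on its 110 mm mat, set down about 4 mm from the mat's centre, and was released.

**Last checks:**
- The head sits on the block, parallel to the slot.
- The board moved about 0.04 px in the top view.
- The bystanders in view in the last top picture look as they did at the start. The arm partly covers the turntable items there, and I did not measure any of them.
- The pounder looks upright in the side view. In the final top view the arm hid it, so its place on the mat rests on the arm's reading and the side view.

**What disagreed:**
- The pictures showed the fingertips about 13 mm behind the TCP, not 25 mm ahead as the text says. I went by the pictures, and the grips confirmed it.
- The two cameras differed by about 5 mm in x when locating the slot, so I lined the wedge up with the slot within each picture.

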